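Put the bench stakes away and lock their block

ROBOT

A 6-joint arm with a two-finger parallel gripper is mounted at the origin on the work surface. World frame = base frame: x ahead of the robot, y to its left, z up, the work surface at z = 0. Lengths are in mm, angles in rad, forces in N, time in s.
With the tool pointing down it reaches from about 400 to 825 mm from the base axis. Payload 7 kg.
Tool frame: the origin (TCP) lies midway between the tips of the shut fingers; the grasp point (between the pads) lies 19 mm behind it; z points along the fingers, y is the line along which they close (so a half turn about z gives the same grasp; the last joint's range is limited). The gripper opens to 85 mm and grips with 20 to 120 N. Pads are 22 mm wide; open, the fingers measure 114 mm over their backs; the gripper's body (76 mm by 85 mm) begins 54 mm behind the grasp point. The pads swing forward as they close: fully open they stand 13 mm farther back than shut.
Start: joints at [-0.879, 0.359, 0.012, 0, -1.224, -0.288], TCP at [265.19, -620.701, 231.302] pointing down, gripper open.
Joint ranges: [-3.07, 3.07], [-1.43, 2.12], [-1.02, 1.25], [-3.03, 1.67], [-3.05, -0], [-3.03, 3.03]. Speed limits (rad/s): [2.39, 2.39, 3.01, 3.14, 3.14, 3.14].

INTERFACE

Orientations are given as a 3x3 rotation matrix whose columns are the frame's x, y, z axes.
In Python, from station import observe, capture, job_done gives the robot as it stands.
- The arm moves only by the tool move_arm, never from a script. Its argument "rows" is a list of rows, each an object of numbers: "tx", "ty", "tz": the shift along the tool's x, y, z in m; "rx", "ry", "rz": the turn, a rotation vector about the tool's x, y, z in units of 5 degrees (1.0 is 5 degrees); "claw": the opening, from 0 (shut) to 1 (fully open). In form: [{"tx": .., "ty": .., "tz": .., "rx": .., "ry": .., "rz": .., "claw": ..}, ...]. A call has 1 to 20 rows; each row shifts and turns the commanded pose from where the row before left it, along the tool's axes as they then stand; what a row does not reach is not made up. A row lasts 1/12 s, in which the tool goes at most 41.7 mm and 7.16 degrees, less where a joint would pass 70% of its speed; a pose out of reach is approached as far as the arm can. A call with a gripper value outside its range is refused whole. The fingers move at their own pace and stop on an object; "squeeze" is the grip in N (left out, the last holds). Time passes only in rows, so rows that do not move let the fingers close. It gives the time, the measured TCP pose, the force, the opening and the grip force at its end, in the units of the state.
- observe(): the state, without advancing time (a new reading comes with each control period).
- capture(name): name is "scene" or "top" or "wrist"; returns a dict with "image" (400x640x3 uint8, blue, green, red), "range_z" (400x640 float32, mm along the optical axis (not along the pixel's ray), 0 where there is no reading), "camera_matrix" (3x3 intrinsics, pixels), "R" (3x3) and "t" (3): a world point X has camera coordinates R X + t; the wrist camera has in their place "mount" (4x4, takes a point from camera to tool coordinates, whose origin is the TCP and whose axes are the flange's). Camera axes: x right, y down, z forward; pixel columns grow to the right and rows downward; lengths in mm; the calibration is good to about 2 mm. A picture is of the moment at which its call begins: read the wrist's pose just before it.
- job_done(): hands the job in; it is judged then, once.
The state is a dict: "clock": time; "qpos": joint angles; "dq": joint speeds; "tau": joint torques, N m; "eef_pos": TCP position; "orientation": TCP orientation; "contact_force": force on the tool from outside, world axes, zero at the start; "torque": the same for the moment, N m; "gripper_width": finger opening in mm; "grasp_force": force on a finger pad.
Only numpy, scipy, OpenCV 4.12 (cv2) and the standard library are available. Lean on these libraries where they do the work, as an engineer would, in place of code of your own. Each camera call takes 0.05 s, during which the arm holds its last target. There are 200 camera calls.

TASK

Put the repair stakes away: prise up the hinged cover of the stake block with the flat-bladed slick and swing it right back, then plug every stake standing on the bench fully home into a socket of its own shape. Shut the cover completely again and drop the locking pin through the hole in its lip as far as it goes, leaving the slick lying on its cork mat and not disturbing the jar, glue bottle, pad tin or screwdriver.

Things in the scene. Friction and masses are not known exactly. Their poses are not given: they have to be found in the camera images.
- case: Stake block, fixed: wood, 150 mm (x) by 190 mm (y) by 42 mm high, origin under its centre on the bench. Front is -x; the cover is hinged along the +x top edge. A ledge (x -115 to -75 mm, full width, 35 mm high) runs along the front, with a vertical 14 mm hole right through below pin_hole.
- cover (a joint): Grey hinged cover over the block, an upside-down tray (150 x 190 mm, 56 mm high, walls 4 mm): 0 = shut, grows as it opens to 1.85 rad. The hinge is stiff: the cover stays at any angle; moving it takes about 4 N at the lip. No handle.
- cover_lip: Cover's front wall with a steel lip along its foot. Frame on the hinge line at mid width, turns with the cover; shut, axes as case. In it the lip spans x -190 to -150 mm, z 0 to 4 mm, 190 mm wide. Shut, a 7 mm gap (35 to 42 mm above the bench), 40 mm deep, open to the front, lies between ledge and lip: too thin for fingers, right for the blade.
- lip_edge (a point): Middle of the lip's front edge, on its underside; 190 mm from the hinge line; turns with the cover.
- hinge (a point): Middle of the hinge line (along y of case), 42 mm above the bench.
- pin_hole (a point): Centre of the 14 mm hole in the lip, at its top face (shut: 46 mm above the bench); 24 mm in front of the cover's front wall and 70 mm to the -y side of the middle. Turns with the cover.
- socket_square_a (a point): Square socket; this point is the centre of its mouth, in the block's top face 42 mm above the bench, turned as case. Blind, 28 mm deep, 1.5 mm clearance a side. For a 34 x 34 mm square shank.
- socket_square_b (a point): Square socket; this point is the centre of its mouth, in the block's top face 42 mm above the bench, turned as case. Blind, 28 mm deep, 1.5 mm clearance a side. For a 34 x 34 mm square shank.
- socket_oblong_a (a point): Oblong socket; this point is the centre of its mouth, in the block's top face 42 mm above the bench, turned as case. Blind, 28 mm deep, 1.5 mm clearance a side. For a 50 x 30 mm shank, the 50 mm along x of case.
- socket_oblong_b (a point): Oblong socket; this point is the centre of its mouth, in the block's top face 42 mm above the bench, turned as case. Blind, 28 mm deep, 1.5 mm clearance a side. For a 50 x 30 mm shank, the 50 mm along x of case.
- square_stake_1: Square stake (may be absent): origin at the centre of its underside, z up along it. Stands upright on the bench at the start, 74 mm tall in all; a straight shank up to 56 mm, steel to 28 mm (lowest 6 mm tapering in by 2 mm a side) and pale wood above, then a round domed dark wooden head. Shank 34 x 34 mm, sides along x and y. About 300 g, bottom-heavy.
- square_stake_2: Square stake (may be absent): origin at the centre of its underside, z up along it. Stands upright on the bench at the start, 74 mm tall in all; a straight shank up to 56 mm, steel to 28 mm (lowest 6 mm tapering in by 2 mm a side) and pale wood above, then a round domed dark wooden head. Shank 34 x 34 mm, sides along x and y. About 300 g, bottom-heavy.
- oblong_stake_1: Oblong stake (may be absent): origin at the centre of its underside, z up along it. Stands upright on the bench at the start, 74 mm tall in all; a straight shank up to 56 mm, steel to 28 mm (lowest 6 mm tapering in by 2 mm a side) and pale wood above, then a dark wooden bar head 34 x 16 x 18 mm. Shank 50 mm (x) by 30 mm (y). About 300 g, bottom-heavy.
- oblong_stake_2: Oblong stake (may be absent): origin at the centre of its underside, z up along it. Stands upright on the bench at the start, 74 mm tall in all; a straight shank up to 56 mm, steel to 28 mm (lowest 6 mm tapering in by 2 mm a side) and pale wood above, then a dark wooden bar head 34 x 16 x 18 mm. Shank 50 mm (x) by 30 mm (y). About 300 g, bottom-heavy.
- slick: Slick (prising tool) lying on the cork mat: dark wooden handle 85 x 20 x 20 mm, x from -82 to +2 mm, and thin steel blade 16 mm wide, 3 mm thick, from the handle to x = +82 mm, its mid-plane 10 mm above the underside. Origin on the underside at mid length, x towards the blade tip. 60 g, balances in the front half of the handle.
- mat: Cork mat, fixed, 200 mm (x) by 110 mm (y), 4 mm thick, origin under its centre.
- pin: Locking pin, upright in its parking block at the start: steel rod 10 mm thick, 42 mm long, tip tapered 2 mm, below a round wooden knob 22 mm thick and 40 mm high. Origin at the tip of the rod, z up. 50 g.
- park: Dark wooden parking block, fixed, 70 x 70 x 52 mm, with a 14 mm vertical hole at its centre that holds the pin. Origin under its centre.
- jar: Amber jar, 52 mm across, 55 mm high: leave alone. Origin under its centre.
- glue: White glue bottle, 32 mm across, 75 mm high: leave alone. Origin under its centre.
- pad_tin: Round flat tin, 68 mm across, 20 mm high: leave alone. Origin under its centre.
- screwdriver: Screwdriver 170 mm long with a wooden handle 26 mm thick, lying: leave alone. Origin under its middle.

How it is judged:
By the outcome, as a careful person would: the job done as asked, in the order asked, and still so for the second after the job is handed in, with the robot touching nothing.
Of square_stake_1, square_stake_2, oblong_stake_1, oblong_stake_2 only 2 to 4 are there at a start; the rules pass over those that are not, and their reading is None.
At some moment in a run one of square_stake_1, square_stake_2, oblong_stake_1, oblong_stake_2, slick may be knocked a few centimetres aside while the robot is not near it.
It also fails if it takes over 210 s, if anything falls off the work surface, if the arm or the gripper's body presses on something with over 40 N, if the wrist force passes 120 N, or if a joint passes its speed limit or range.

## Working session

There is one attempt and no reset: what is moved stays moved. The work goes in short steps, Python scripts to look and compute and a tool call to move; the robot and the scene stay as the last step left them, time stands still between calls to the robot, and variables do not carry over. Pictures are saved under pics/ and viewed, at most 14 in all, crops included, and the job is handed in when it is done.

Besides the shell and the picture viewer there is one more tool, called by a JSON object that holds its "name" and its "arguments". move_arm: Moves the arm, as the interface text tells. Its arguments: {"type":"object","properties":{"rows":{"type":"array"},"squeeze":{"type":"number"}},"required":["rows"]}

```bash
ls; mkdir -p pics; cat > h.py <<'E'
import numpy as np, cv2
from station import observe, capture, job_done
np.set_printoptions(precision=1,suppress=True)
def pts(c):
    K=c["camera_matrix"];z=c["range_z"];v,u=np.mgrid[:400,:640]
    P=np.stack([(u-K[0,2])/K[0,0]*z,(v-K[1,2])/K[1,1]*z,z],-1)
    if "R" in c and c["R"] is not None: return (P-np.array(c["t"]))@np.array(c["R"])
    o=observe();M=np.array(c["mount"]);P=P@M[:3,:3].T+M[:3,3]
    return P@np.array(o["orientation"]).T+np.array(o["eef_pos"])
E
python3 - <<'E'
from h import *
o=observe();print(o)
for n in("scene","top"):
    c=capture(n);cv2.imwrite(f"pics/{n}0.png",c["image"]);np.savez(f"{n}0.npz",P=pts(c),**c)
    print(n,c["camera_matrix"],c["R"],c["t"])
E
```

```text
pics
{'clock': 0.0, 'qpos': array([-0.9,  0.4,  0. , -0. , -1.2, -0.3]), 'dq': array([ 0., -0.,  0., -0.,  0.,  0.]), 'tau': array([  0. , -58.3,  29.3,   6.9,  -0. ,  -0. ]), 'eef_pos': array([ 265. , -620.3,  230.4]), 'orientation': array([[-0.9, -0.4, -0. ],
       [-0.4,  0.9,  0. ],
       [ 0. ,  0. , -1. ]]), 'contact_force': array([-0.1, -0.1,  0.5]), 'torque': array([-0., -0., -0.]), 'grasp_force': 0.0, 'gripper_width': 85.26274066612444}
scene [[414.6   0.  314. ]
 [  0.  414.6 207.7]
 [  0.    0.    1. ]] [[-0.9  0.4  0. ]
 [ 0.2  0.5 -0.8]
 [-0.4 -0.8 -0.5]] [ 506.3  -81.  1419. ]
top [[477.    0.  327.2]
 [  0.  477.  193.7]
 [  0.    0.    1. ]] [[-0.  -1.  -0. ]
 [-1.   0.  -0.1]
 [ 0.1  0.  -1. ]] [  22.6  563.7 1497.3]
```

View pics/top0.png

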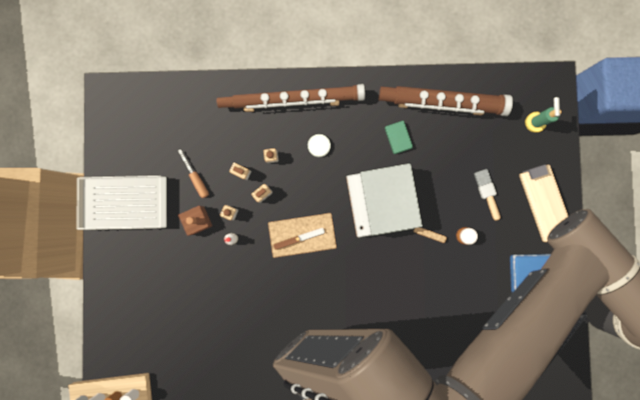

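View pics/scene0.png

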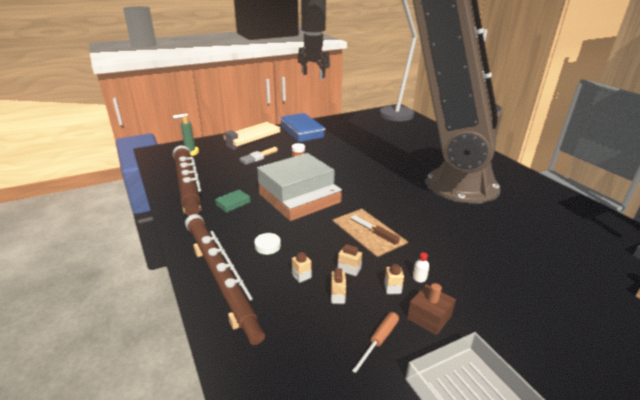

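Top view: block at (390,200) with lip and hole (361,228) to the left; four stakes at (240,171), (271,155), (262,192), (229,212); slick on the mat at (300,238) with the blade to the right; parking block at (195,220). Next, an enlarged crop and some depth clustering.

```bash
python3 - <<'E'
from h import *
d=np.load("top0.npz");P=d["P"];im=d["image"]
cv2.imwrite("pics/topc.png",cv2.resize(im[130:270,170:440],None,fx=2.95,fy=2.95,interpolation=cv2.INTER_CUBIC))
def obj(name,u0,u1,v0,v1,zlo,zhi):
    m=np.zeros((400,640),bool);m[v0:v1,u0:u1]=1;m&=(P[...,2]>zlo)&(P[...,2]<zhi)
    q=P[m]
    if len(q)<4: print(name,len(q));return
    r=cv2.minAreaRect(q[:,:2].astype(np.float32));print(name,len(q),"med",np.median(q,0),"rect",[np.round(x,1) for x in r], "zmax",q[:,2].max())
print("bench z",np.median(P[255:290,150:260,2]))
for nm,b in dict(s1=(229,251,160,183),s2=(262,281,146,166),s3=(250,274,181,204),s4=(219,240,203,222)).items():
    obj(nm,*b,25,70); obj(nm+" head",*b,60,90)
obj("slick h",270,305,230,252,16,40);obj("slick",270,328,225,255,9,40);obj("mat",260,340,210,262,2,8)
obj("park",178,214,202,238,40,62);obj("knob",175,214,195,238,66,120)
obj("cover",340,430,155,245,90,110);obj("lip",340,375,165,245,35,55);obj("cov",340,430,155,245,30,110)
obj("tin",300,335,130,160,10,40);obj("jar",450,485,225,250,20,80);obj("glue",220,242,230,248,20,100);obj("sd",175,212,145,200,5,40)
E
```

```text
bench z 1.2743182262945805
s1 119 med [636.9 271.9  56.7] rect [array([640.3, 281.1]), array([49.6, 29.4]), np.float64(62.5)] zmax 69.96685351300013
s1 head 81 med [639.8 280.9  73. ] rect [array([640.5, 281.4]), array([46.4, 29. ]), np.float64(62.1)] zmax 80.35284805725696
s2 108 med [683.2 180.3  56.4] rect [array([688.6, 184.2]), array([35.1, 34.1]), np.float64(6.2)] zmax 69.80744157447334
s2 head 67 med [686.6 182.6  69.8] rect [array([686.4, 183.9]), array([27.6, 32.2]), np.float64(9.9)] zmax 82.64162334929915
s3 131 med [568.3 208.2  56.4] rect [array([570.3, 214.1]), array([30.4, 50.6]), np.float64(36.7)] zmax 69.5725494461934
s3 head 78 med [570.3 213.3  73.4] rect [array([569.2, 212.5]), array([27.7, 46.8]), np.float64(31.3)] zmax 81.06324112761949
s4 116 med [511.9 311.3  56.7] rect [array([512.9, 318.4]), array([35.5, 33.9]), np.float64(63.5)] zmax 69.97991954629659
s4 head 65 med [511.9 317.2  70. ] rect [array([512.1, 317.5]), array([31.5, 30.5]), np.float64(58.5)] zmax 81.07511331878112
slick h 193 med [414.9 139.6  24.3] rect [array([416.7, 134.1]), array([ 20.8, 102.3
[... 729 characters left out ...]
 -87.3]), array([189.8,  40.5]), np.float64(8.7)] zmax 54.87253790466235
cov 4043 med [ 537.5 -161.1   97.9] rect [array([ 537.7, -161.1]), array([190.1, 190.1]), np.float64(8.6)] zmax 109.95342155706882
tin 358 med [719.2  33.2  21.3] rect [array([722. ,  40.7]), array([81. , 66.9]), np.float64(76.0)] zmax 31.805257915076552
jar 246 med [ 425.3 -415.2   54.1] rect [array([ 424. , -419.3]), array([47.3, 47.9]), np.float64(40.7)] zmax 66.66806963822279
glue 98 med [430.8 309.5  52.3] rect [array([429.9, 312.6]), array([29.4, 29.2]), np.float64(46.9)] zmax 82.617193985418
sd 506 med [626.5 426.6  13. ] rect [array([644.5, 438.6]), array([119.3, 174.6]), np.float64(89.8)] zmax 33.57028009889199
```

View pics/topc.png

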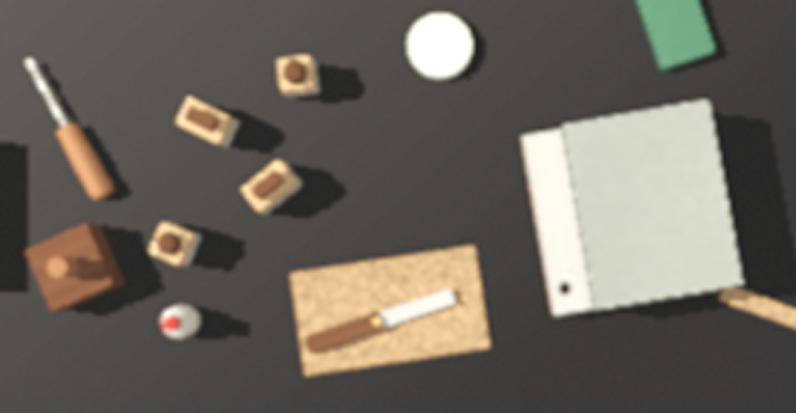

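Crop: the four stakes, the slick (handle end (308,345), blade tip (458,297) in crop pixels), the pin in its park at (60,267), and the hole in the lip at (565,288) are all clear.

```bash
cat >> h.py <<'E'
from scipy.spatial.transform import Rotation as Ro
def Rd(yaw,pitch=0):  # tool down, tool x at yaw deg; pitch>0 lifts tool x upward (deg)
    a=np.radians(yaw);x=np.array([np.cos(a),np.sin(a),0]);z=np.array([0,0,-1.]);
    R=np.stack([x,np.cross(z,x),z],1)
    return R@Ro.from_euler('y',pitch,degrees=True).as_matrix()
def plan(p,R=None,o=None):
    o=o or observe();R0=np.array(o["orientation"]);p0=np.array(o["eef_pos"]);R=R0 if R is None else R
    rv=np.degrees(Ro.from_matrix(R0.T@R).as_rotvec())/5
    d=R.T@(np.array(p)-p0)/1000
    print("t %.2f pos"%o["clock"],p0,"rot(5deg)",np.round(rv,3),"then shift m",np.round(d,4))
YC=-81.35;C=np.array([540.7,-180.8])
cx=np.array([np.cos(np.radians(YC)),np.sin(np.radians(YC))]);cy=np.array([-cx[1],cx[0]])
def case(x,y): return C+x*cx+y*cy
def tocase(P): q=P[...,:2]-C; return np.stack([q@cx,q@cy,P[...,2]],-1)
E
python3 - <<'E'
from h import *
d=np.load("top0.npz");P=d["P"]
m=np.zeros((400,640),bool);m[225:256,270:330]=1
q=P[m&(P[...,2]>17)&(P[...,2]<30)];r=cv2.minAreaRect(q[:,:2].astype(np.float32));print(r,len(q))
s=P[m&(P[...,2]>11)];mm=s.mean(0)
# blade via brightness
im=d["image"].astype(int);b=m&(im.min(-1)>170);s=P[b];print(len(s),cv2.minAreaRect(s[:,:2].astype(np.float32)),np.median(s[:,2]))
plan([420,105,260],Rd(-72.5))
print(case(-99,-70),case(-115,0),case(75,0))
E
```

```text
((425.8688049316406, 104.45410919189453), (20.80506706237793, 164.3181915283203), 17.29425621032715) 210
162 ((438.7514343261719, 63.63325500488281), (20.13315200805664, 80.15369415283203), 17.19974136352539) 14.81479837619996
t 0.10 pos [ 265.  -620.3  230.5] rot(5deg) [  0.    0.  -16.9] then shift m [-0.6 -0.4 -0. ]
[456.6 -93.5] [523.4 -67.1] [ 552.  -254.9]
```

{"name": "move_arm", "arguments": {"rows": [{"rz": -1.3},{"rz": -1.3},{"rz": -1.3},{"rz": -1.3},{"rz": -1.3},{"rz": -1.3},{"rz": -1.3},{"rz": -1.3},{"rz": -1.3},{"rz": -1.3},{"rz": -1.3},{"rz": -1.3},{"rz": -1.3},{"tx": -0.03,"ty": -0.03},{"tx": -0.03,"ty": -0.03},{"tx": -0.03,"ty": -0.03},{"tx": -0.03,"ty": -0.03},{"tx": -0.03,"ty": -0.03},{"tx": -0.03,"ty": -0.03}]}}

```text
schema error: expected keys tx, ty, tz, rx, ry, rz, claw
```

{"name": "move_arm", "arguments": {"rows": [{"tx": -0.029,"ty": -0.0115},{"tx": -0.029,"ty": -0.0115},{"tx": -0.029,"ty": -0.0115},{"tx": -0.029,"ty": -0.0115},{"tx": -0.029,"ty": -0.0115},{"tx": -0.029,"ty": -0.0115},{"tx": -0.029,"ty": -0.0115},{"tx": -0.029,"ty": -0.0115},{"tx": -0.029,"ty": -0.0115},{"tx": -0.029,"ty": -0.0115},{"tx": -0.029,"ty": -0.0115},{"tx": -0.029,"ty": -0.0115},{"tx": -0.029,"ty": -0.0115},{"tx": -0.029,"ty": -0.0115},{"tx": -0.029,"ty": -0.0115},{"tx": -0.029,"ty": -0.0115},{"tx": 0},{"tx": 0}]}}

```text
schema error: expected keys tx, ty, tz, rx, ry, rz, claw
```

```bash
python3 - <<'E'
from h import *
o=observe();print(o["qpos"],o["eef_pos"],o["contact_force"]);c=capture("wrist");print(c["mount"]);P=pts(c);cv2.imwrite("pics/w1.png",c["image"]);np.savez("w1.npz",P=P,image=c["image"])
q=P[(P[...,2]>17)&(P[...,2]<32)&(P[...,0]<500)&(P[...,0]>350)&(P[...,1]<200)&(P[...,1]>0)]
print(len(q),cv2.minAreaRect(q[:,:2].astype(np.float32)))
t=capture("top");P=pts(t);m=np.zeros((400,640),bool);m[225:256,270:330]=1
E
```

```text
[-0.9  0.4  0.  -0.  -1.2 -0.3] [ 265.  -620.3  230.5] [-0.3 -0.2 -0. ]
[[   0.    -0.9   -0.3   82.4]
 [   1.     0.     0.    -0. ]
 [   0.    -0.3    0.9 -141.5]
 [   0.     0.     0.     1. ]]
0 ((0.0, 0.0), (0.0, 0.0), 0.0)
```

View pics/w1.png

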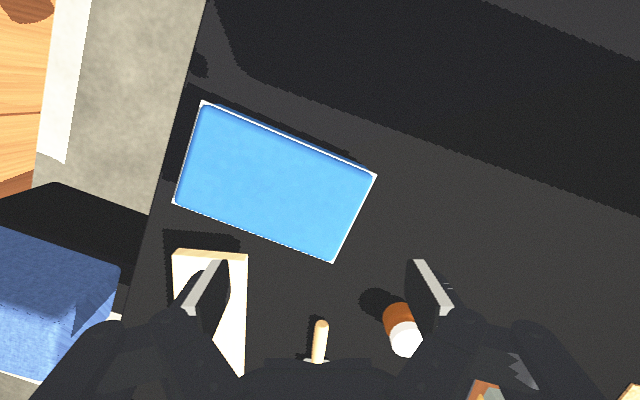

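The move was refused because every row needs all the keys. That picture still shows the start pose (blue box, jar).

{"name": "move_arm", "arguments": {"rows": [{"tx": 0,"ty": 0,"tz": 0,"rx": 0,"ry": 0,"rz": -1.4,"claw": 1},{"tx": 0,"ty": 0,"tz": 0,"rx": 0,"ry": 0,"rz": -1.4,"claw": 1},{"tx": 0,"ty": 0,"tz": 0,"rx": 0,"ry": 0,"rz": -1.4,"claw": 1},{"tx": 0,"ty": 0,"tz": 0,"rx": 0,"ry": 0,"rz": -1.4,"claw": 1},{"tx": 0,"ty": 0,"tz": 0,"rx": 0,"ry": 0,"rz": -1.4,"claw": 1},{"tx": 0,"ty": 0,"tz": 0,"rx": 0,"ry": 0,"rz": -1.4,"claw": 1},{"tx": 0,"ty": 0,"tz": 0,"rx": 0,"ry": 0,"rz": -1.4,"claw": 1},{"tx": 0,"ty": 0,"tz": 0,"rx": 0,"ry": 0,"rz": -1.4,"claw": 1},{"tx": 0,"ty": 0,"tz": 0,"rx": 0,"ry": 0,"rz": -1.4,"claw": 1},{"tx": 0,"ty": 0,"tz": 0,"rx": 0,"ry": 0,"rz": -1.4,"claw": 1},{"tx": 0,"ty": 0,"tz": 0,"rx": 0,"ry": 0,"rz": -1.4,"claw": 1},{"tx": 0,"ty": 0,"tz": 0,"rx": 0,"ry": 0,"rz": -1.4,"claw": 1},{"tx": -0.029,"ty": -0.029,"tz": 0,"rx": 0,"ry": 0,"rz": 0,"claw": 1},{"tx": -0.029,"ty": -0.029,"tz": 0,"rx": 0,"ry": 0,"rz": 0,"claw": 1},{"tx": -0.029,"ty": -0.029,"tz": 0,"rx": 0,"ry": 0,"rz": 0,"claw": 1},{"tx": -0.029,"ty": -0.029,"tz": 0,"rx": 0,"ry": 0,"rz": 0,"claw": 1},{"tx": -0.029,"ty": -0.029,"tz": 0,"rx": 0,"ry": 0,"rz": 0,"claw": 1},{"tx": -0.029,"ty": -0.029,"tz": 0,"rx": 0,"ry": 0,"rz": 0,"claw": 1}]}}

```text
clock: 1.7
eef_pos: [380.6, -401.4, 231.3]
orientation: [[0.294, -0.956, 0.0], [-0.956, -0.294, 0.0], [-0.0, -0.0, -1.0]]
contact_force: [0.6, 0.4, 0.5]
gripper_width: 85.4
grasp_force: 0.0
```

{"name": "move_arm", "arguments": {"rows": [{"tx": -0.036,"ty": -0.0145,"tz": 0,"rx": 0,"ry": 0,"rz": 0,"claw": 1},{"tx": -0.036,"ty": -0.0145,"tz": 0,"rx": 0,"ry": 0,"rz": 0,"claw": 1},{"tx": -0.036,"ty": -0.0145,"tz": 0,"rx": 0,"ry": 0,"rz": 0,"claw": 1},{"tx": -0.036,"ty": -0.0145,"tz": 0,"rx": 0,"ry": 0,"rz": 0,"claw": 1},{"tx": -0.036,"ty": -0.0145,"tz": 0,"rx": 0,"ry": 0,"rz": 0,"claw": 1},{"tx": -0.036,"ty": -0.0145,"tz": 0,"rx": 0,"ry": 0,"rz": 0,"claw": 1},{"tx": -0.036,"ty": -0.0145,"tz": 0,"rx": 0,"ry": 0,"rz": 0,"claw": 1},{"tx": -0.036,"ty": -0.0145,"tz": 0,"rx": 0,"ry": 0,"rz": 0,"claw": 1},{"tx": -0.036,"ty": -0.0145,"tz": 0,"rx": 0,"ry": 0,"rz": 0,"claw": 1},{"tx": -0.036,"ty": -0.0145,"tz": 0,"rx": 0,"ry": 0,"rz": 0,"claw": 1},{"tx": -0.036,"ty": -0.0145,"tz": 0,"rx": 0,"ry": 0,"rz": 0,"claw": 1},{"tx": -0.036,"ty": -0.0145,"tz": 0,"rx": 0,"ry": 0,"rz": 0,"claw": 1},{"tx": -0.036,"ty": -0.0145,"tz": 0,"rx": 0,"ry": 0,"rz": 0,"claw": 1},{"tx": 0,"ty": 0,"tz": 0,"rx": 0,"ry": 0,"rz": 0,"claw": 1},{"tx": 0,"ty": 0,"tz": 0,"rx": 0,"ry": 0,"rz": 0,"claw": 1}]}}

```text
clock: 2.95
eef_pos: [422.3, 101.4, 231.1]
orientation: [[0.298, -0.954, -0.0], [-0.954, -0.298, -0.0], [0.0, 0.0, -1.0]]
contact_force: [0.1, 0.6, -0.6]
gripper_width: 85.4
grasp_force: 0.0
```

```bash
python3 - <<'E'
from h import *
o=observe();print(o["clock"],o["qpos"],o["eef_pos"],o["contact_force"]);c=capture("wrist");P=pts(c);cv2.imwrite("pics/w2.png",c["image"]);np.savez("w2.npz",P=P,image=c["image"])
q=P[(P[...,2]>17)&(P[...,2]<32)&(P[...,0]<500)&(P[...,0]>350)&(P[...,1]<200)&(P[...,1]>0)]
print(len(q),cv2.minAreaRect(q[:,:2].astype(np.float32)),np.median(q,0))
q=P[(P[...,0]<500)&(P[...,0]>350)&(P[...,1]<200)&(P[...,1]>0)];print(np.histogram(q[:,2],np.arange(-4,40,2)))
plan([415.9+2,137.4,100],Rd(-72.75))
E
```

```text
2.95 [ 0.7 -0.1 -0.5 -0.  -1.1 -0.4] [422.3 101.4 231.1] [ 0.1  0.6 -0.6]
1059 ((413.4800720214844, 141.13134765625), (19.092294692993164, 84.81681060791016), 17.57249641418457) [413.8 138.6  22.6]
(array([ 710, 4108, 1972, 9660,  765,    0,    3,    1,  331,  649,   33,
         12,  250,  745,   44,    0,    0,    0,    0,    0,    0]), array([-4, -2,  0,  2,  4,  6,  8, 10, 12, 14, 16, 18, 20, 22, 24, 26, 28,
       30, 32, 34, 36, 38]))
t 3.00 pos [422.1 100.2 231.1] rot(5deg) [ 0. -0.  0.] then shift m [-0.  -0.   0.1]
```

View pics/w2.png

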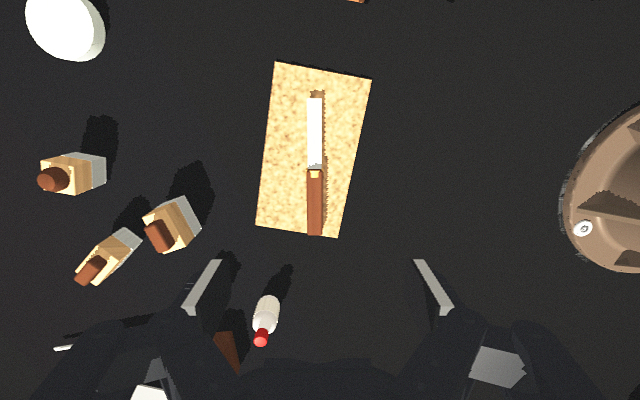

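Wrist view: the slick sits centred on the mat, handle from (315,235) to (315,170) and blade tip near (316,95). Its position agrees with the top view to 1.5 mm, so I'll go down onto the handle.

```bash
sed -i 's/np.round(rv,3),"then shift m",np.round(d,4)/"%.3f %.3f %.3f"%tuple(rv),"then shift m","%.4f %.4f %.4f"%tuple(d)/' h.py; python3 - <<'E'
from h import *
plan([420.3,120.9,9],Rd(-72.5))
E
```

```text
t 3.00 pos [422.1 100.2 231.1] rot(5deg) 0.008 -0.002 -0.048 then shift m -0.0203 -0.0045 0.2221
```

{"name": "move_arm", "arguments": {"rows": [{"tx": -0.01,"ty": -0.002,"tz": 0.035,"rx": 0,"ry": 0,"rz": 0,"claw": 1},{"tx": -0.01,"ty": -0.0025,"tz": 0.035,"rx": 0,"ry": 0,"rz": 0,"claw": 0.8},{"tx": 0,"ty": 0,"tz": 0.038,"rx": 0,"ry": 0,"rz": 0,"claw": 0.6},{"tx": 0,"ty": 0,"tz": 0.038,"rx": 0,"ry": 0,"rz": 0,"claw": 0.6},{"tx": 0,"ty": 0,"tz": 0.038,"rx": 0,"ry": 0,"rz": 0,"claw": 0.6},{"tx": 0,"ty": 0,"tz": 0.025,"rx": 0,"ry": 0,"rz": 0,"claw": 0.6},{"tx": 0,"ty": 0,"tz": 0.013,"rx": 0,"ry": 0,"rz": 0,"claw": 0.6},{"tx": 0,"ty": 0,"tz": 0,"rx": 0,"ry": 0,"rz": 0,"claw": 0.6},{"tx": 0,"ty": 0,"tz": 0,"rx": 0,"ry": 0,"rz": 0,"claw": 0.6},{"tx": 0,"ty": 0,"tz": 0,"rx": 0,"ry": 0,"rz": 0,"claw": 0},{"tx": 0,"ty": 0,"tz": 0,"rx": 0,"ry": 0,"rz": 0,"claw": 0},{"tx": 0,"ty": 0,"tz": 0,"rx": 0,"ry": 0,"rz": 0,"claw": 0},{"tx": 0,"ty": 0,"tz": 0,"rx": 0,"ry": 0,"rz": 0,"claw": 0},{"tx": 0,"ty": 0,"tz": 0,"rx": 0,"ry": 0,"rz": 0,"claw": 0},{"tx": 0,"ty": 0,"tz": 0,"rx": 0,"ry": 0,"rz": 0,"claw": 0}], "squeeze": 110}}

```text
clock: 4.25
eef_pos: [421.7, 120.4, 11.0]
orientation: [[0.295, -0.955, 0.002], [-0.955, -0.295, 0.001], [-0.001, -0.003, -1.0]]
contact_force: [-1.1, -2.2, 10.7]
gripper_width: 17.1
grasp_force: 107.9
```

```bash
python3 - <<'E'
from h import *
p=case(-250,0);plan([*p,36],Rd(YC))
E
```

```text
t 4.25 pos [421.7 120.4  11. ] rot(5deg) -0.029 0.010 1.704 then shift m 0.0657 -0.0724 -0.0250
```

{"name": "move_arm", "arguments": {"rows": [{"tx": 0,"ty": 0,"tz": -0.02,"rx": 0,"ry": 0,"rz": 0,"claw": 0},{"tx": 0,"ty": 0,"tz": -0.02,"rx": 0,"ry": 0,"rz": 0,"claw": 0},{"tx": 0,"ty": 0,"tz": -0.02,"rx": 0,"ry": 0,"rz": 0.85,"claw": 0},{"tx": 0,"ty": 0,"tz": 0,"rx": 0,"ry": 0,"rz": 0.85,"claw": 0},{"tx": 0.0165,"ty": -0.018,"tz": 0,"rx": 0,"ry": 0,"rz": 0,"claw": 0},{"tx": 0.0165,"ty": -0.018,"tz": 0,"rx": 0,"ry": 0,"rz": 0,"claw": 0},{"tx": 0.0165,"ty": -0.018,"tz": 0,"rx": 0,"ry": 0,"rz": 0,"claw": 0},{"tx": 0.0165,"ty": -0.018,"tz": 0,"rx": 0,"ry": 0,"rz": 0,"claw": 0},{"tx": 0,"ty": 0,"tz": 0.018,"rx": 0,"ry": 0,"rz": 0,"claw": 0},{"tx": 0,"ty": 0,"tz": 0.017,"rx": 0,"ry": 0,"rz": 0,"claw": 0},{"tx": 0,"ty": 0,"tz": 0,"rx": 0,"ry": 0,"rz": 0,"claw": 0},{"tx": 0,"ty": 0,"tz": 0,"rx": 0,"ry": 0,"rz": 0,"claw": 0},{"tx": 0,"ty": 0,"tz": 0,"rx": 0,"ry": 0,"rz": 0,"claw": 0}]}}

```text
clock: 5.33
eef_pos: [502.4, 65.9, 35.5]
orientation: [[0.151, -0.989, 0.001], [-0.989, -0.151, 0.0], [-0.0, -0.001, -1.0]]
contact_force: [0.5, 0.4, 0.1]
gripper_width: 17.2
grasp_force: 108.2
```

```bash
python3 - <<'E'
from h import *
c=capture("wrist");P=pts(c);Q=tocase(P);im=c["image"]
cv2.imwrite("pics/w3.png",im)
o=observe();print(o["contact_force"],o["gripper_width"])
m=(abs(Q[...,1])<25)&(Q[...,0]<-118)&(Q[...,0]>-230)&(Q[...,2]>22)
print(m.sum())
q=Q[m]
for a in range(-230,-115,8):
    s=q[(q[:,0]>=a)&(q[:,0]<a+8)]
    if len(s): print(a,len(s),np.median(s,0),"y",s[:,1].min(),s[:,1].max())
l=Q[(Q[...,0]>-113)&(Q[...,0]<-82)&(abs(Q[...,1])<80)&(Q[...,2]>25)];print("lip z",np.median(l[:,2]))
for n in ["top"]:
    c=capture(n);Q2=tocase(pts(c));m=(abs(Q2[...,1])<25)&(Q2[...,0]<-118)&(Q2[...,0]>-230)&(Q2[...,2]>22);q=Q2[m]
    for a in range(-230,-115,8):
        s=q[(q[:,0]>=a)&(q[:,0]<a+8)]
        if len(s): print(n,a,len(s),np.median(s,0))
E
```

```text
[ 0.1 -0.1 -0.2] 17.171043846116252
7250
-230 517 [-226.2   -0.6   38.9] y -19.23081464439592 17.772680670466247
-222 509 [-217.9   -0.1   38.9] y -7.8831951968891705 7.633761079934874
-214 541 [-210.    -0.1   38.9] y -8.171303755093302 7.906291371915406
-206 588 [-202.    -0.1   38.9] y -8.116550522887069 7.849964532769942
-198 601 [-194.    -0.1   38.9] y -7.974723047575089 7.694437051986563
-190 647 [-185.9   -0.1   39. ] y -7.830081337315373 8.022404751894422
-182 667 [-178.1   -0.1   39. ] y -7.6444868195705205 7.901317498275016
-174 1726 [-167.1   -0.5  177. ] y -7.847459616693179 8.197220192837428
-166 755 [-161.7   -0.1   38.9] y -7.805997869922912 8.039268899783622
-158 699 [-154.4    0.3   39. ] y -7.631678521573132 8.283702456546203
lip z nan
top -230 84 [-225.9    0.   473.9]
top -222 81 [-218.1   -0.7  472.9]
top -214 83 [-210.    -0.3  471.6]
top -206 83 [-202.7   -1.5  424.6]
top -198 15 [-194.7    0.6   42.4]
top -190 13 [-186.    -1.2   39.6]
top -182 13 [-178.3    1.3   41.8]
top -174 14 [-169.9   -1.1   41.7]
top -166 12 [-162.1    2.5   41. ]
top -158 13 [-154.2   -0.8   40.3]
  return _methods._mean(a, axis=axis, dtype=dtype,
  ret = ret.dtype.type(ret / rcount)
```

View pics/w3.png

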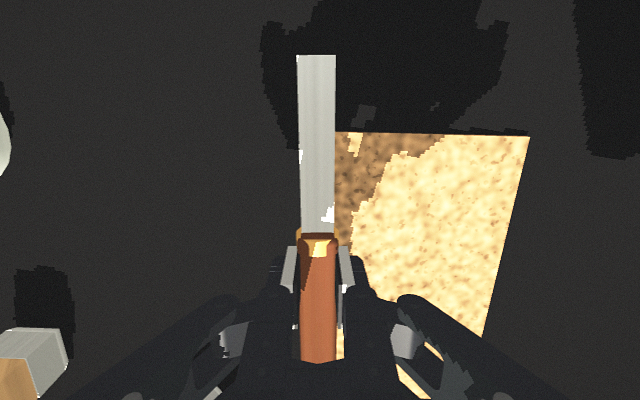

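Wrist view: the blade runs straight ahead (column 317, tip at row 55), level, with its top at about 40 mm. That matches the gap, so I'll insert it.

{"name": "move_arm", "arguments": {"rows": [{"tx": 0.015,"ty": 0,"tz": 0,"rx": 0,"ry": 0,"rz": 0,"claw": 0},{"tx": 0.015,"ty": 0,"tz": 0,"rx": 0,"ry": 0,"rz": 0,"claw": 0},{"tx": 0.01,"ty": 0,"tz": 0,"rx": 0,"ry": 0,"rz": 0,"claw": 0},{"tx": 0.01,"ty": 0,"tz": 0,"rx": 0,"ry": 0,"rz": 0,"claw": 0},{"tx": 0.01,"ty": 0,"tz": 0,"rx": 0,"ry": 0,"rz": 0,"claw": 0},{"tx": 0,"ty": 0,"tz": 0,"rx": 0,"ry": 0,"rz": 0,"claw": 0},{"tx": 0,"ty": 0,"tz": 0,"rx": 0,"ry": 0,"rz": 0,"claw": 0}]}}

```text
clock: 6.02
eef_pos: [511.1, 5.8, 34.5]
orientation: [[0.149, -0.989, 0.0], [-0.989, -0.149, 0.0], [-0.0, -0.0, -1.0]]
contact_force: [0.4, 0.3, -0.5]
gripper_width: 17.0
grasp_force: 108.2
```

```bash
python3 - <<'E'
from h import *
def pose(th):
    ph=0.6*th;T=np.array([75-165*np.cos(th),0,42+165*np.sin(th)])
    R=Ro.from_euler('y',-ph).as_matrix() # x->up in case frame (x,y,z up)
    # tool axes in case frame: x fwd, z down
    Rt=R@np.diag([1,-1,-1.]); return T-Rt@np.array([100,0,-4]),Rt
p,R=np.array([-190,0,34.5]),np.diag([1,-1,-1.])
for th in np.linspace(0,0.8,13):
    p1,R1=pose(th);d=R.T@(p1-p);rv=np.degrees(Ro.from_matrix(R.T@R1).as_rotvec())/5
    print("%.2f"%th,d.round(1),rv.round(2),p1);p,R=p1,R1
E
```

```text
0.00 [ 0.   0.  -3.5] [0. 0. 0.] [-190.    0.   38.]
0.07 [ 0.6  0.  -7. ] [0.  0.5 0. ] [-189.4    0.    45. ]
0.13 [ 1.8  0.  -6.9] [0.  0.5 0. ] [-187.9    0.    52. ]
0.20 [ 2.9  0.  -6.7] [0.  0.5 0. ] [-185.5    0.    58.8]
0.27 [ 4.   0.  -6.3] [0.  0.5 0. ] [-182.3    0.    65.6]
0.33 [ 5.1  0.  -5.9] [0.  0.5 0. ] [-178.1    0.    72.2]
0.40 [ 6.1  0.  -5.3] [0.  0.5 0. ] [-173.2    0.    78.6]
0.47 [ 7.1  0.  -4.6] [0.  0.5 0. ] [-167.4    0.    84.8]
0.53 [ 8.   0.  -3.8] [0.  0.5 0. ] [-160.7    0.    90.6]
0.60 [ 8.8  0.  -3. ] [0.  0.5 0. ] [-153.4    0.    96.2]
0.67 [ 9.5  0.  -2. ] [0.  0.5 0. ] [-145.2    0.   101.4]
0.73 [10.  0. -1.] [0.  0.5 0. ] [-136.4    0.   106.2]
0.80 [10.5  0.   0.1] [0.  0.5 0. ] [-126.8    0.   110.6]
```

{"name": "move_arm", "arguments": {"rows": [{"tx": 0,"ty": 0,"tz": -0.0035,"rx": 0,"ry": 0,"rz": 0,"claw": 0},{"tx": 0.0006,"ty": 0,"tz": -0.007,"rx": 0,"ry": 0.5,"rz": 0,"claw": 0},{"tx": 0.0018,"ty": 0,"tz": -0.007,"rx": 0,"ry": 0.5,"rz": 0,"claw": 0},{"tx": 0.003,"ty": 0,"tz": -0.0067,"rx": 0,"ry": 0.5,"rz": 0,"claw": 0},{"tx": 0.004,"ty": 0,"tz": -0.0063,"rx": 0,"ry": 0.5,"rz": 0,"claw": 0},{"tx": 0.005,"ty": 0,"tz": -0.006,"rx": 0,"ry": 0.5,"rz": 0,"claw": 0},{"tx": 0.006,"ty": 0,"tz": -0.0053,"rx": 0,"ry": 0.5,"rz": 0,"claw": 0},{"tx": 0,"ty": 0,"tz": 0,"rx": 0,"ry": 0,"rz": 0,"claw": 0}], "squeeze": 120}}

```text
clock: 6.68
eef_pos: [513.3, -9.1, 79.4]
orientation: [[0.147, -0.988, 0.04], [-0.954, -0.152, -0.258], [0.261, -0.0, -0.965]]
contact_force: [-0.5, -0.8, -0.4]
gripper_width: 16.7
grasp_force: 121.5
```

```bash
python3 - <<'E'
from h import *
c=capture("top");Q=tocase(pts(c))
m=(abs(abs(Q[...,1])-60)<25)&(Q[...,0]>-120)&(Q[...,0]<80)&(Q[...,2]>30)&(Q[...,2]<320);q=Q[m]
for a in range(-120,80,12):
    s=q[(q[:,0]>=a)&(q[:,0]<a+12)]
    if len(s): print(a,len(s),np.median(s,0))
print(observe()["contact_force"],observe()["eef_pos"])
E
```

```text
-120 68 [-111.5    0.3   36. ]
-108 142 [-100.4   36.5   37.8]
-96 142 [-90.9  39.1 118.4]
-84 138 [-77.7 -37.5 114.1]
-72 131 [-66. -36. 109.]
-60 163 [-54.2 -36.5 121.7]
-48 165 [-42.4  35.1 147.6]
-36 137 [-30.1 -35.1 150.5]
-24 138 [-17.8  35.2 144.8]
-12 134 [ -5.7  -0.1 139.3]
0 133 [  6.   35.4 134.7]
12 132 [ 17.9 -35.3 129.3]
24 130 [ 29.7  36.  124.6]
36 129 [ 41.7 -36.2 118.3]
48 127 [ 54.2  36.1 113.8]
60 128 [ 65.7 -36.7 108.8]
72 80 [ 76.1   0.3 104. ]
[-0.4 -0.3 -0.9] [513.3  -9.   79. ]
```

The cover follows, at about 0.4 rad now. Continuing the arc.

{"name": "move_arm", "arguments": {"rows": [{"tx": 0.007,"ty": 0,"tz": -0.0046,"rx": 0,"ry": 0.5,"rz": 0,"claw": 0},{"tx": 0.008,"ty": 0,"tz": -0.0038,"rx": 0,"ry": 0.5,"rz": 0,"claw": 0},{"tx": 0.0088,"ty": 0,"tz": -0.003,"rx": 0,"ry": 0.5,"rz": 0,"claw": 0},{"tx": 0.0095,"ty": 0,"tz": -0.002,"rx": 0,"ry": 0.5,"rz": 0,"claw": 0},{"tx": 0.01,"ty": 0,"tz": -0.001,"rx": 0,"ry": 0.5,"rz": 0,"claw": 0},{"tx": 0.0105,"ty": 0,"tz": 0,"rx": 0,"ry": 0.5,"rz": 0,"claw": 0},{"tx": 0,"ty": 0,"tz": 0,"rx": 0,"ry": 0,"rz": 0,"claw": 0},{"tx": 0,"ty": 0,"tz": 0,"rx": 0,"ry": 0,"rz": 0,"claw": 0}]}}

```text
clock: 7.4
eef_pos: [520.0, -54.4, 112.0]
orientation: [[0.13, -0.989, 0.074], [-0.857, -0.15, -0.493], [0.498, 0.001, -0.867]]
contact_force: [-0.0, -0.4, 0.4]
gripper_width: 16.4
grasp_force: 121.5
```

```bash
python3 - <<'E'
from h import *
c=capture("top");Q=tocase(pts(c))
m=(abs(abs(Q[...,1])-60)<25)&(Q[...,0]>-120)&(Q[...,0]<80)&(Q[...,2]>30)&(Q[...,2]<320);q=Q[m]
for a in range(-120,80,12):
    s=q[(q[:,0]>=a)&(q[:,0]<a+12)]
    if len(s): print(a,len(s),np.median(s,0))
c=capture("scene");cv2.imwrite("pics/s1.png",cv2.resize(c["image"][60:320,150:530],None,fx=2,fy=2))
o=observe();print(o["orientation"])
E
```

```text
-120 72 [-111.3    0.2   36. ]
-108 107 [-102.6   38.6   36.1]
-96 115 [-89.9  36.2  36.1]
-84 123 [-77.4 -35.6  37.8]
-72 120 [-65.9 -37.   42.3]
-60 183 [-53.5 -39.4 177.1]
-48 144 [-42.5  37.8 169.9]
-36 141 [-29.7 -37.  158.5]
-24 161 [-18.  -35.7 161.4]
-12 169 [ -6.   35.3 173.2]
0 170 [  6.   -0.  184.5]
12 132 [ 17.9 -36.1 183. ]
24 127 [ 30.1 -36.  170.4]
36 123 [ 42.1 -36.5 158.7]
48 114 [ 54.3  37.3 144.9]
60 116 [ 65.5  -0.  134. ]
72 76 [ 75.8  -0.4 123.5]
[[ 0.1 -1.   0.1]
 [-0.9 -0.1 -0.5]
 [ 0.5 -0.  -0.9]]
```

View pics/s1.png

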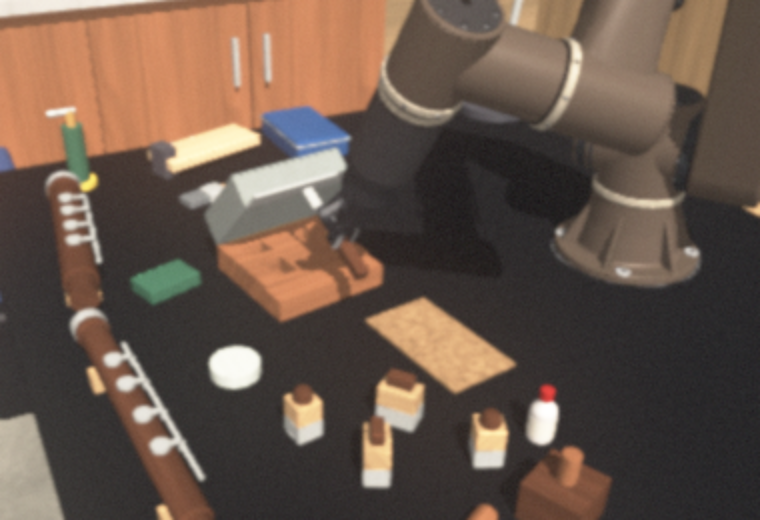

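The scene view shows the cover raised about 0.8 rad, held by the blade at (320,200). I'll withdraw and lay the slick back on the mat.

{"name": "move_arm", "arguments": {"rows": [{"tx": -0.02,"ty": 0,"tz": 0.001,"rx": 0,"ry": 0,"rz": 0,"claw": 0},{"tx": -0.03,"ty": 0,"tz": 0,"rx": 0,"ry": 0,"rz": 0,"claw": 0},{"tx": -0.03,"ty": 0,"tz": -0.01,"rx": 0,"ry": 0,"rz": 0,"claw": 0},{"tx": -0.02,"ty": 0,"tz": -0.015,"rx": 0,"ry": -1,"rz": 0,"claw": 0},{"tx": -0.02,"ty": 0,"tz": -0.015,"rx": 0,"ry": -1,"rz": 0,"claw": 0},{"tx": -0.02,"ty": 0,"tz": 0,"rx": 0,"ry": -1,"rz": 0,"claw": 0},{"tx": -0.02,"ty": 0,"tz": 0,"rx": 0,"ry": -1,"rz": 0,"claw": 0},{"tx": -0.02,"ty": 0,"tz": 0,"rx": 0,"ry": -1,"rz": 0,"claw": 0},{"tx": 0,"ty": 0,"tz": 0,"rx": 0,"ry": -1,"rz": 0,"claw": 0},{"tx": 0,"ty": 0,"tz": 0,"rx": 0,"ry": 0,"rz": 0,"claw": 0},{"tx": 0,"ty": 0,"tz": 0,"rx": 0,"ry": 0,"rz": 0,"claw": 0}]}}

```text
clock: 8.42
eef_pos: [493.9, 124.1, 73.5]
orientation: [[0.148, -0.989, 0.001], [-0.989, -0.148, 0.001], [-0.001, -0.002, -1.0]]
contact_force: [0.5, 0.7, -0.2]
gripper_width: 16.7
grasp_force: 121.6
```

```bash
python3 - <<'E'
from h import *
plan([421.7,120.4,12],Rd(-72.9))
c=capture("wrist");P=pts(c);o=observe();Q=(P-o["eef_pos"])@np.array(o["orientation"])
m=(abs(Q[...,1])<12)&(Q[...,0]>-75)&(Q[...,0]<110)&(abs(Q[...,2])<25);q=Q[m]
for a in range(-80,120,12):
    s=q[(q[:,0]>=a)&(q[:,0]<a+12)]
    if len(s): print(a,len(s),np.median(s,0))
E
```

```text
t 8.42 pos [493.9 124.1  73.5] rot(5deg) -0.019 0.010 -1.722 then shift m -0.0177 0.0701 0.0615
-68 4 [-56.5   1.3 -10.8]
-56 586 [-49.5   0.1 -11.5]
-44 667 [-37.9   0.1 -11.5]
-32 684 [-26.    0.1 -11.5]
-20 704 [-13.9  -0.4 -11.7]
-8 769 [ -1.8  -0.4 -11.7]
4 1214 [ 10.8   0.1 -12. ]
16 1135 [19.1 -0.4 -3.9]
28 774 [34.2 -0.4 -3.2]
40 866 [46.2 -0.4 -3.3]
52 920 [58.2 -0.4 -3.3]
64 1005 [70.1 -0.9 -3.3]
76 1094 [82.2 -0.9 -3.3]
88 1079 [93.6 -0.9 -3.3]
```

{"name": "move_arm", "arguments": {"rows": [{"tx": 0,"ty": 0,"tz": 0,"rx": 0,"ry": 0,"rz": -0.86,"claw": 0},{"tx": 0,"ty": 0,"tz": 0,"rx": 0,"ry": 0,"rz": -0.86,"claw": 0},{"tx": -0.0088,"ty": 0.035,"tz": 0,"rx": 0,"ry": 0,"rz": 0,"claw": 0},{"tx": -0.0088,"ty": 0.035,"tz": 0,"rx": 0,"ry": 0,"rz": 0,"claw": 0},{"tx": 0,"ty": 0,"tz": 0.025,"rx": 0,"ry": 0,"rz": 0,"claw": 0},{"tx": 0,"ty": 0,"tz": 0.02,"rx": 0,"ry": 0,"rz": 0,"claw": 0},{"tx": 0,"ty": 0,"tz": 0.01,"rx": 0,"ry": 0,"rz": 0,"claw": 0},{"tx": 0,"ty": 0,"tz": 0.006,"rx": 0,"ry": 0,"rz": 0,"claw": 0},{"tx": 0,"ty": 0,"tz": 0,"rx": 0,"ry": 0,"rz": 0,"claw": 0},{"tx": 0,"ty": 0,"tz": 0,"rx": 0,"ry": 0,"rz": 0,"claw": 0}]}}

```text
clock: 9.3
eef_pos: [421.0, 120.6, 11.8]
orientation: [[0.297, -0.955, -0.0], [-0.955, -0.297, -0.001], [0.001, 0.0, -1.0]]
contact_force: [0.6, -0.3, -0.2]
gripper_width: 16.4
grasp_force: 121.6
```

{"name": "move_arm", "arguments": {"rows": [{"tx": 0,"ty": 0,"tz": 0.0005,"rx": 0,"ry": 0,"rz": 0,"claw": 0.25},{"tx": 0,"ty": 0,"tz": 0,"rx": 0,"ry": 0,"rz": 0,"claw": 0.45},{"tx": 0,"ty": 0,"tz": 0,"rx": 0,"ry": 0,"rz": 0,"claw": 0.45},{"tx": 0,"ty": 0,"tz": -0.02,"rx": 0,"ry": 0,"rz": 0,"claw": 0.45},{"tx": 0,"ty": 0,"tz": -0.04,"rx": 0,"ry": 0,"rz": 0,"claw": 0.45},{"tx": 0,"ty": 0,"tz": -0.04,"rx": 0,"ry": 0,"rz": 0,"claw": 0},{"tx": 0,"ty": 0,"tz": -0.04,"rx": 0,"ry": 0,"rz": 0.85,"claw": 0},{"tx": 0,"ty": 0,"tz": 0,"rx": 0,"ry": 0,"rz": 0.85,"claw": 0},{"tx": 0,"ty": 0,"tz": 0,"rx": 0,"ry": 0,"rz": 0,"claw": 0},{"tx": 0,"ty": 0,"tz": 0,"rx": 0,"ry": 0,"rz": 0,"claw": 0}]}}

```text
clock: 10.13
eef_pos: [420.7, 120.3, 151.5]
orientation: [[0.153, -0.988, 0.001], [-0.988, -0.153, 0.001], [-0.001, -0.001, -1.0]]
contact_force: [0.2, -0.6, -0.6]
gripper_width: 0.1
grasp_force: 0.0
```

```bash
cat >> h.py <<'E'
def slick(P):
    q=P[(P[...,2]>17)&(P[...,2]<30)&(P[...,0]<520)&(P[...,0]>340)&(P[...,1]<200)&(P[...,1]>20)]
    return len(q),cv2.minAreaRect(q[:,:2].astype(np.float32))
E
python3 - <<'E'
from h import *
c=capture("wrist");print(slick(pts(c)))
plan([*case(-95,0),156],Rd(YC))
c=capture("top");Q=tocase(pts(c))
m=(abs(Q[...,1])<90)&(Q[...,0]>-120)&(Q[...,0]<80)&(Q[...,2]>50)&(Q[...,2]<320);q=Q[m];print(q.min(0),[np.median(q[abs(q[:,0]-a)<5],0) for a in(-50,-40)])
E
```

```text
(1631, ((413.3772888183594, 142.3442840576172), (19.95279884338379, 84.20760345458984), 17.979257583618164))
t 10.18 pos [420.4 120.  150.8] rot(5deg) 0.010 -0.003 0.039 then shift m 0.2204 -0.0737 -0.0052
[-69.6 -89.8  50.1] [array([-50.3,   0.9, 179.4]), array([-40. ,   3.1, 168.8])]
```

{"name": "move_arm", "arguments": {"rows": [{"tx": 0.0367,"ty": -0.0123,"tz": -0.001,"rx": 0,"ry": 0,"rz": 0,"claw": 0},{"tx": 0.0367,"ty": -0.0123,"tz": -0.001,"rx": 0,"ry": 0,"rz": 0,"claw": 0},{"tx": 0.0367,"ty": -0.0123,"tz": -0.001,"rx": 0,"ry": 0,"rz": 0,"claw": 0},{"tx": 0.0367,"ty": -0.0123,"tz": -0.001,"rx": 0,"ry": 0,"rz": 0,"claw": 0},{"tx": 0.0367,"ty": -0.0123,"tz": -0.001,"rx": 0,"ry": 0,"rz": 0,"claw": 0},{"tx": 0.0367,"ty": -0.0123,"tz": -0.001,"rx": 0,"ry": 0,"rz": 0,"claw": 0},{"tx": 0.015,"ty": 0,"tz": 0,"rx": 0,"ry": 0,"rz": 0,"claw": 0},{"tx": 0.015,"ty": 0,"tz": 0,"rx": 0,"ry": 0,"rz": 0,"claw": 0},{"tx": 0.0116,"ty": 0,"tz": -0.0076,"rx": 0,"ry": 0,"rz": 0,"claw": 0},{"tx": 0.0116,"ty": 0,"tz": -0.0076,"rx": 0,"ry": 0,"rz": 0,"claw": 0},{"tx": 0.0116,"ty": 0,"tz": -0.0076,"rx": 0,"ry": 0,"rz": 0,"claw": 0},{"tx": 0.0116,"ty": 0,"tz": -0.0076,"rx": 0,"ry": 0,"rz": 0,"claw": 0},{"tx": 0.0116,"ty": 0,"tz": -0.0076,"rx": 0,"ry": 0,"rz": 0,"claw": 0}]}}

```text
clock: 11.32
eef_pos: [540.5, -173.7, 195.7]
orientation: [[0.153, -0.988, -0.001], [-0.988, -0.153, 0.0], [-0.0, 0.001, -1.0]]
contact_force: [-0.1, 1.4, -1.1]
gripper_width: -0.2
grasp_force: 0.8
```

{"name": "move_arm", "arguments": {"rows": [{"tx": 0.0115,"ty": 0,"tz": -0.0018,"rx": 0,"ry": 0,"rz": 0,"claw": 0},{"tx": 0.0115,"ty": 0,"tz": -0.0018,"rx": 0,"ry": 0,"rz": 0,"claw": 0},{"tx": 0.0115,"ty": 0,"tz": -0.0018,"rx": 0,"ry": 0,"rz": 0,"claw": 0},{"tx": 0.0115,"ty": 0,"tz": -0.0018,"rx": 0,"ry": 0,"rz": 0,"claw": 0},{"tx": 0.0115,"ty": 0,"tz": -0.0018,"rx": 0,"ry": 0,"rz": 0,"claw": 0},{"tx": 0.0115,"ty": 0,"tz": -0.0018,"rx": 0,"ry": 0,"rz": 0,"claw": 0},{"tx": 0.01,"ty": 0,"tz": 0,"rx": 0,"ry": 0,"rz": 0,"claw": 0},{"tx": 0.01,"ty": 0,"tz": 0,"rx": 0,"ry": 0,"rz": 0,"claw": 0},{"tx": 0.01,"ty": 0,"tz": 0,"rx": 0,"ry": 0,"rz": 0,"claw": 0},{"tx": 0,"ty": 0,"tz": 0,"rx": 0,"ry": 0,"rz": 0,"claw": 0}]}}

```text
clock: 12.15
eef_pos: [555.9, -272.8, 205.8]
orientation: [[0.151, -0.989, -0.001], [-0.989, -0.151, -0.001], [0.0, 0.001, -1.0]]
contact_force: [0.8, -0.6, -0.1]
gripper_width: 0.0
grasp_force: 0.0
```

```bash
python3 - <<'E'
from h import *
o=observe();print(tocase(np.array(o["eef_pos"])),o["contact_force"])
c=capture("wrist");Q=tocase(pts(c));m=(abs(Q[...,1])<100)&(Q[...,2]>60)&(Q[...,0]>0);q=Q[m]
for a in range(60,260,15):
    s=q[abs(q[:,2]-a)<3]
    if len(s): print(a,len(s),np.percentile(s[:,0],[5,50,95]))
E
```

```text
[ 93.2   1.2 205.8] [ 0.8 -0.6 -0.1]
180 15690 [130.9 143.8 154.5]
195 969 [105.5 106.1 106.6]
210 1249 [107.8 108.7 109.3]
225 4756 [103.2 110.7 112. ]
240 653 [ 83.6 101.  103.8]
255 2303 [ 84.7 104.2 105.9]
```

{"name": "move_arm", "arguments": {"rows": [{"tx": 0.008,"ty": 0,"tz": 0,"rx": 0,"ry": 0,"rz": 0,"claw": 0},{"tx": 0.006,"ty": 0,"tz": 0,"rx": 0,"ry": 0,"rz": 0,"claw": 0},{"tx": 0.004,"ty": 0,"tz": 0,"rx": 0,"ry": 0,"rz": 0,"claw": 0},{"tx": 0.003,"ty": 0,"tz": 0,"rx": 0,"ry": 0,"rz": 0,"claw": 0},{"tx": 0,"ty": 0,"tz": 0,"rx": 0,"ry": 0,"rz": 0,"claw": 0}]}}

```text
clock: 12.62
eef_pos: [558.9, -291.3, 206.1]
orientation: [[0.152, -0.988, -0.0], [-0.988, -0.152, 0.001], [-0.001, 0.0, -1.0]]
contact_force: [-1.3, 4.2, 1.2]
gripper_width: 0.1
grasp_force: 1.8
```

{"name": "move_arm", "arguments": {"rows": [{"tx": 0.003,"ty": 0,"tz": 0,"rx": 0,"ry": 0,"rz": 0,"claw": 0},{"tx": 0.002,"ty": 0,"tz": 0,"rx": 0,"ry": 0,"rz": 0,"claw": 0},{"tx": 0,"ty": 0,"tz": 0,"rx": 0,"ry": 0,"rz": 0,"claw": 0}]}}

```text
clock: 12.87
eef_pos: [559.0, -292.0, 205.9]
orientation: [[0.153, -0.988, -0.001], [-0.988, -0.153, 0.007], [-0.007, 0.0, -1.0]]
contact_force: [-4.4, 24.3, 8.5]
gripper_width: 0.0
grasp_force: 12.9
```

{"name": "move_arm", "arguments": {"rows": [{"tx": -0.03,"ty": 0,"tz": 0,"rx": 0,"ry": 0,"rz": 0,"claw": 0.5},{"tx": -0.03,"ty": 0,"tz": -0.015,"rx": 0,"ry": 0,"rz": 0,"claw": 1},{"tx": -0.02,"ty": 0,"tz": -0.015,"rx": 0,"ry": 0,"rz": 0,"claw": 1},{"tx": 0,"ty": 0,"tz": 0,"rx": 0,"ry": 0,"rz": 0,"claw": 1},{"tx": 0,"ty": 0,"tz": 0,"rx": 0,"ry": 0,"rz": 0,"claw": 1},{"tx": 0,"ty": 0,"tz": 0,"rx": 0,"ry": 0,"rz": 0,"claw": 1}]}}

```text
clock: 13.37
eef_pos: [547.7, -217.6, 236.2]
orientation: [[0.152, -0.988, 0.0], [-0.988, -0.152, -0.0], [0.0, -0.0, -1.0]]
contact_force: [-0.4, 0.5, 0.3]
gripper_width: 72.0
grasp_force: 0.0
```

```bash
python3 - <<'E'
from h import *
o=observe();print(o["clock"],tocase(np.array(o["eef_pos"])))
c=capture("wrist");P=pts(c);Q=tocase(P);cv2.imwrite("pics/w4.png",c["image"]);np.savez("w4.npz",P=P,image=c["image"])
m=((Q[...,2]<30)&(abs(Q[...,0])<72)&(abs(Q[...,1])<92)&(Q[...,2]>5)).astype(np.uint8)
n,L,st,_=cv2.connectedComponentsWithStats(m)
for i in range(1,n):
    if st[i,4]>200:
        q=Q[L==i];print(i,st[i],np.median(q[:,2]),cv2.minAreaRect(q[:,:2].astype(np.float32)),q[:,:2].min(0),q[:,:2].max(0))
t=(abs(Q[...,0])<72)&(abs(Q[...,1])<92)&(Q[...,2]>35)&(Q[...,2]<50);print("top z",np.median(Q[t][:,2]))
b=Q[(Q[...,2]>30)&(Q[...,2]<50)];print("block xy",np.percentile(b[:,0],[.5,99.5]),np.percentile(b[:,1],[.5,99.5]))
c=capture("top");P2=pts(c);Q2=tocase(P2)
m=((Q2[...,2]<32)&(abs(Q2[...,0])<72)&(abs(Q2[...,1])<92)&(Q2[...,2]>5)).astype(np.uint8)
n,L,st,_=cv2.connectedComponentsWithStats(m)
for i in range(1,n):
    if st[i,4]>20: q=Q2[L==i];print("top",st[i,4],q[:,:2].min(0),q[:,:2].max(0))
E
```

```text
13.3667 [ 37.4   1.3 236.2]
1 [ 344  153   30   44 1188] 12.635785961844036 ((32.741641998291016, -46.99758529663086), (31.812070846557617, 51.730167388916016), 89.91143035888672) [  6.9 -62.9] [ 58.6 -31.1]
2 [264 160  33  30 924] 12.532110404804442 ((32.580963134765625, 44.664302825927734), (36.29456329345703, 35.4852180480957), 89.95732879638672) [14.8 26.5] [50.3 62.8]
3 [269 210  27  38 967] 12.678812013019126 ((-37.08793640136719, 45.119239807128906), (48.528560638427734, 31.469818115234375), 0.11173351854085922) [-61.4  29.3] [-12.9  60.9]
4 [341 217  30  25 714] 12.890524579666703 ((-38.186431884765625, -46.967376708984375), (35.8847541809082, 30.56859016418457), 89.65523529052734) [-53.6 -64.9] [-23.  -28.9]
top z 40.31549479228721
block xy [-288.8  199.8] [-440.2  350.4]
top 170 [ 11.8 -61.6] [ 61.4 -28.7]
top 138 [-49.7 -63.4] [-14.2 -26.7]
```

View pics/w4.png

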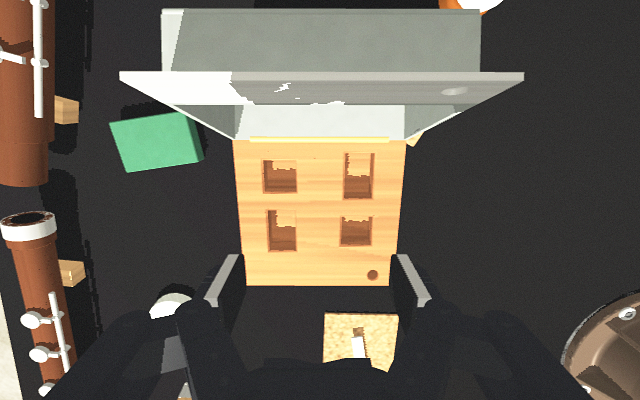

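Wrist view: sockets at (280,176) square, (358,175) oblong, (282,230) oblong, (356,230) square, and the pin hole at (372,275). The cover is fully back. I'll measure the mouths by projecting them onto the block's top plane.

```bash
cat >> h.py <<'E'
def mouths(c,zt,zc,o=None):
    """outline of hole masks (depth below zc) projected to plane z=zt, in case coords"""
    Q=tocase(pts(c));K=c["camera_matrix"]
    if "R" in c and c["R"] is not None: cam=-np.array(c["R"]).T@np.array(c["t"])
    else:
        o=observe();cam=np.array(o["orientation"])@np.array(c["mount"])[:3,3]+np.array(o["eef_pos"])
    cam=tocase(cam);s=(zt-cam[2])/(Q[...,2]-cam[2]);X=cam+(Q-cam)*s[...,None]
    m=((Q[...,2]<zc)&(abs(X[...,0])<70)&(abs(X[...,1])<90)).astype(np.uint8);n,L,st,_=cv2.connectedComponentsWithStats(m)
    for i in range(1,n):
        if 40<st[i,4]<3000:
            q=X[L==i][:,:2];a,b=np.percentile(q,1,axis=0),np.percentile(q,99,axis=0)
            print(st[i,4],"centre",(a+b)/2,"size",b-a)
    e=X[(abs(Q[...,2]-zt)<4)&(abs(X[...,0])<90)&(abs(X[...,1])<105)];print("top plane y-extent",np.percentile(e[:,1],[.3,99.7]))
E
python3 - <<'E'
from h import *
mouths(capture("wrist"),40.5,37); print("top"); mouths(capture("top"),43.3,38)
from h import *
d=np.load("top0.npz")
t=capture("top");P=pts(t)
for nm,b in dict(s1=(229,251,160,183),s2=(262,281,146,166),s3=(250,274,181,204),s4=(219,240,203,222)).items():
    m=np.zeros((400,640),bool);m[b[2]:b[3],b[0]:b[1]]=1;q=P[m&(P[...,2]>25)&(P[...,2]<90)];print(nm,len(q),cv2.minAreaRect(q[:,:2].astype(np.float32)))
E
```

```text
1261 centre [ 34.6 -45.2] size [50.1 31.7]
995 centre [34.2 44. ] size [35.  35.8]
1062 centre [-32.9  44.1] size [50. 32.]
832 centre [-33.2 -45.4] size [35.6 35.7]
top plane y-extent [-95.1  94. ]
top
179 centre [ 33.9 -44.9] size [51.5 32.6]
149 centre [-34.1 -45.7] size [36.3 37.8]
top plane y-extent [-94.9 -15. ]
s1 174 ((640.6039428710938, 281.46026611328125), (50.578369140625, 29.281291961669922), 62.28437042236328)
s2 143 ((688.118408203125, 184.0128936767578), (35.20016860961914, 34.045265197753906), 6.514815807342529)
s3 186 ((570.4116821289062, 213.99642944335938), (31.00782012939453, 50.24825668334961), 38.05459213256836)
s4 152 ((512.4873046875, 318.6196594238281), (36.2054557800293, 34.15400314331055), 64.5713119506836)h.py:33: RuntimeWarning: divide by zero encountered in divide
  cam=tocase(cam);s=(zt-cam[2])/(Q[...,2]-cam[2]);X=cam+(Q-cam)*s[...,None]
h.py:33: RuntimeWarning: invalid value encountered in multiply
  cam=tocase(cam);s=(zt-cam[2])/(Q[...,2]-cam[2]);X=cam+(Q-cam)*s[...,None]
```

```bash
python3 - <<'E'
from h import *
o=observe();print([round(float(x),3) for x in o["qpos"]])
for n in ("scene","top"):
    c=capture(n);im=c["image"];cam=np.array(c["R"])@np.array(o["eef_pos"])+c["t"];uv=np.array(c["camera_matrix"])@cam;u,v=(uv[:2]/uv[2]).astype(int);print(n,u,v)
    if n=="scene": cv2.imwrite("pics/s2.png",cv2.resize(im[max(0,v-110):v+60,u-100:u+120],None,fx=3.4,fy=3.4,interpolation=cv2.INTER_CUBIC))
E
```

```text
[-0.048, 0.217, -0.177, 0.0, -1.179, 0.199]
scene 287 122
top 410 193
```

View pics/s2.png

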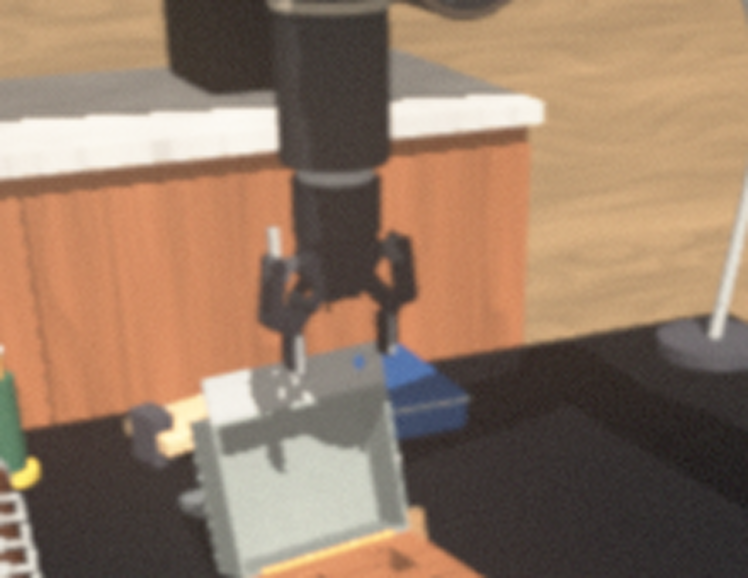

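No camera body shows below the gripper. Now the first stake, the square one near (688,184).

```bash
python3 - <<'E'
from h import *
plan([688.2,184.1,200],Rd(-83.7))
E
```

```text
t 13.72 pos [ 547.4 -218.   235.6] rot(5deg) 0.010 0.002 0.479 then shift m -0.3842 -0.1841 0.0356
```

{"name": "move_arm", "arguments": {"rows": [{"tx": 0,"ty": 0,"tz": 0,"rx": 0,"ry": 0,"rz": 0.48,"claw": 1},{"tx": -0.035,"ty": -0.0167,"tz": 0.003,"rx": 0,"ry": 0,"rz": 0,"claw": 1},{"tx": -0.035,"ty": -0.0167,"tz": 0.003,"rx": 0,"ry": 0,"rz": 0,"claw": 1},{"tx": -0.035,"ty": -0.0167,"tz": 0.003,"rx": 0,"ry": 0,"rz": 0,"claw": 1},{"tx": -0.035,"ty": -0.0167,"tz": 0.003,"rx": 0,"ry": 0,"rz": 0,"claw": 1},{"tx": -0.035,"ty": -0.0167,"tz": 0.003,"rx": 0,"ry": 0,"rz": 0,"claw": 1},{"tx": -0.035,"ty": -0.0167,"tz": 0.003,"rx": 0,"ry": 0,"rz": 0,"claw": 1},{"tx": -0.035,"ty": -0.0167,"tz": 0.003,"rx": 0,"ry": 0,"rz": 0,"claw": 1},{"tx": -0.035,"ty": -0.0167,"tz": 0.003,"rx": 0,"ry": 0,"rz": 0,"claw": 1},{"tx": -0.035,"ty": -0.0167,"tz": 0.003,"rx": 0,"ry": 0,"rz": 0,"claw": 1},{"tx": -0.035,"ty": -0.0167,"tz": 0.003,"rx": 0,"ry": 0,"rz": 0,"claw": 1},{"tx": -0.035,"ty": -0.0167,"tz": 0.003,"rx": 0,"ry": 0,"rz": 0,"claw": 1},{"tx": 0,"ty": 0,"tz": 0,"rx": 0,"ry": 0,"rz": 0,"claw": 0.75},{"tx": 0,"ty": 0,"tz": 0,"rx": 0,"ry": 0,"rz": 0,"claw": 0.75},{"tx": 0,"ty": 0,"tz": 0,"rx": 0,"ry": 0,"rz": 0,"claw": 0.75}]}}

```text
clock: 14.97
eef_pos: [687.5, 185.4, 202.3]
orientation: [[0.111, -0.994, -0.001], [-0.994, -0.111, -0.001], [0.001, 0.001, -1.0]]
contact_force: [-0.5, -0.1, -0.0]
gripper_width: 64.1
grasp_force: 0.0
```

```bash
cat >> h.py <<'E'
def stakes(P,zlo=25,zhi=62):
    """clusters standing on the bench in the stake area: centre, size, angle from a shank-height band"""
    m=((P[...,2]>zlo)&(P[...,2]<100)&(P[...,0]>450)&(P[...,0]<800)&(P[...,1]>120)&(P[...,1]<370)).astype(np.uint8)
    n,L,st,_=cv2.connectedComponentsWithStats(m);out=[]
    for i in range(1,n):
        q=P[L==i]
        if st[i,4]>60 and 60<q[:,2].max()<90:
            r=cv2.minAreaRect(q[:,:2].astype(np.float32));s=q[(q[:,2]>zlo)&(q[:,2]<zhi)]
            r2=cv2.minAreaRect(s[:,:2].astype(np.float32)) if len(s)>20 else r
            print("stake n",len(q),"c %.1f %.1f size %.1f %.1f ang %.1f"%(*r[0],*r[1],r[2]),"| band c %.1f %.1f size %.1f %.1f ang %.1f"%(*r2[0],*r2[1],r2[2]))
E
python3 - <<'E'
from h import *
stakes(pts(capture("wrist")));print("top");stakes(pts(capture("top")))
plan([688.2,184.1,34],Rd(-83.7))
E
```

```text
stake n 1338 c 688.1 184.1 size 33.9 33.9 ang 6.0 | band c 688.1 184.1 size 33.9 33.9 ang 6.0
stake n 1738 c 570.6 213.9 size 30.1 50.1 ang 37.6 | band c 570.6 213.9 size 30.1 50.1 ang 37.6
stake n 1725 c 640.7 281.9 size 50.7 30.4 ang 62.4 | band c 640.7 281.9 size 50.7 30.4 ang 62.4
stake n 739 c 511.7 304.3 size 42.0 20.2 ang 9.9 | band c 511.7 304.3 size 42.0 20.2 ang 9.9
top
stake n 119 c 687.7 181.4 size 35.3 31.5 ang 0.7 | band c 687.7 181.4 size 35.3 31.5 ang 0.7
stake n 176 c 640.5 281.4 size 52.2 29.4 ang 62.5 | band c 640.5 281.4 size 52.2 29.4 ang 62.5
stake n 185 c 570.3 214.4 size 31.0 50.5 ang 37.5 | band c 570.3 214.4 size 31.0 50.5 ang 37.5
stake n 151 c 512.8 317.9 size 36.1 33.7 ang 62.5 | band c 512.8 317.9 size 36.1 33.7 ang 62.5
t 15.07 pos [687.6 184.3 203.3] rot(5deg) 0.001 -0.002 -0.004 then shift m 0.0003 -0.0006 0.1693
```

{"name": "move_arm", "arguments": {"rows": [{"tx": 0,"ty": 0,"tz": 0.04,"rx": 0,"ry": 0,"rz": 0,"claw": 0.7},{"tx": 0,"ty": 0,"tz": 0.04,"rx": 0,"ry": 0,"rz": 0,"claw": 0.7},{"tx": 0,"ty": 0,"tz": 0.04,"rx": 0,"ry": 0,"rz": 0,"claw": 0.7},{"tx": 0,"ty": 0,"tz": 0.035,"rx": 0,"ry": 0,"rz": 0,"claw": 0.7},{"tx": 0,"ty": 0,"tz": 0.0145,"rx": 0,"ry": 0,"rz": 0,"claw": 0.7},{"tx": 0,"ty": 0,"tz": 0,"rx": 0,"ry": 0,"rz": 0,"claw": 0.7},{"tx": 0,"ty": 0,"tz": 0,"rx": 0,"ry": 0,"rz": 0,"claw": 0.2},{"tx": 0,"ty": 0,"tz": 0,"rx": 0,"ry": 0,"rz": 0,"claw": 0.2},{"tx": 0,"ty": 0,"tz": 0,"rx": 0,"ry": 0,"rz": 0,"claw": 0.2},{"tx": 0,"ty": 0,"tz": 0,"rx": 0,"ry": 0,"rz": 0,"claw": 0.2},{"tx": 0,"ty": 0,"tz": 0,"rx": 0,"ry": 0,"rz": 0,"claw": 0.2}], "squeeze": 60}}

```text
clock: 15.98
eef_pos: [689.0, 185.6, 36.3]
orientation: [[0.111, -0.994, 0.003], [-0.994, -0.111, 0.001], [-0.001, -0.004, -1.0]]
contact_force: [-1.2, -2.4, 7.2]
gripper_width: 32.5
grasp_force: 61.5
```

```bash
python3 - <<'E'
from h import *
plan([*case(34.3,44.3),140],Rd(YC))
E
```

```text
t 15.98 pos [689.  185.6  36.3] rot(5deg) -0.041 0.008 -0.459 then shift m 0.3742 0.1574 -0.1037
```

{"name": "move_arm", "arguments": {"rows": [{"tx": 0,"ty": 0,"tz": -0.02,"rx": 0,"ry": 0,"rz": 0,"claw": 0.2},{"tx": 0,"ty": 0,"tz": -0.03,"rx": 0,"ry": 0,"rz": 0,"claw": 0.2},{"tx": 0,"ty": 0,"tz": -0.032,"rx": 0,"ry": 0,"rz": 0,"claw": 0.2},{"tx": 0,"ty": 0,"tz": -0.032,"rx": 0,"ry": 0,"rz": -0.46,"claw": 0.2},{"tx": 0.034,"ty": 0.0143,"tz": 0,"rx": 0,"ry": 0,"rz": 0,"claw": 0.2},{"tx": 0.034,"ty": 0.0143,"tz": 0,"rx": 0,"ry": 0,"rz": 0,"claw": 0.2},{"tx": 0.034,"ty": 0.0143,"tz": 0,"rx": 0,"ry": 0,"rz": 0,"claw": 0.2},{"tx": 0.034,"ty": 0.0143,"tz": 0,"rx": 0,"ry": 0,"rz": 0,"claw": 0.2},{"tx": 0.034,"ty": 0.0143,"tz": 0,"rx": 0,"ry": 0,"rz": 0,"claw": 0.2},{"tx": 0.034,"ty": 0.0143,"tz": 0,"rx": 0,"ry": 0,"rz": 0,"claw": 0.2},{"tx": 0.034,"ty": 0.0143,"tz": 0,"rx": 0,"ry": 0,"rz": 0,"claw": 0.2},{"tx": 0.034,"ty": 0.0143,"tz": 0,"rx": 0,"ry": 0,"rz": 0,"claw": 0.2},{"tx": 0.034,"ty": 0.0143,"tz": 0,"rx": 0,"ry": 0,"rz": 0,"claw": 0.2},{"tx": 0.034,"ty": 0.0143,"tz": 0,"rx": 0,"ry": 0,"rz": 0,"claw": 0.2},{"tx": 0.033,"ty": 0.0143,"tz": 0,"rx": 0,"ry": 0,"rz": 0,"claw": 0.2},{"tx": 0,"ty": 0,"tz": 0,"rx": 0,"ry": 0,"rz": 0,"claw": 0.2},{"tx": 0,"ty": 0,"tz": 0,"rx": 0,"ry": 0,"rz": 0,"claw": 0.2},{"tx": 0,"ty": 0,"tz": 0,"rx": 0,"ry": 0,"rz": 0,"claw": 0.2}]}}

```text
clock: 17.48
eef_pos: [587.8, -207.1, 147.8]
orientation: [[0.149, -0.989, 0.0], [-0.989, -0.149, 0.0], [-0.0, -0.0, -1.0]]
contact_force: [1.1, -0.1, -4.5]
gripper_width: 32.4
grasp_force: 60.9
```

```bash
cat >> h.py <<'E'
def inhand(w=30):
    """stake in the grip, tool frame, from the wrist camera"""
    o=observe();P=pts(capture("wrist"));Q=(P-o["eef_pos"])@np.array(o["orientation"])
    for z0,z1 in((-25,-5),(-5,5),(5,20),(20,36)):
        q=Q[(abs(Q[...,0])<40)&(abs(Q[...,1])<w)&(Q[...,2]>z0)&(Q[...,2]<z1)]
        if len(q)>20:print("z",z0,z1,len(q),"x %.1f..%.1f y %.1f..%.1f"%(*np.percentile(q[:,0],[1,99]),*np.percentile(q[:,1],[1,99])))
E
python3 - <<'E'
from h import *
inhand();plan([*case(33,44.3),80],Rd(YC));o=observe();print(tocase(o["eef_pos"]))
E
```

```text
z -25 -5 4233 x -15.9..16.9 y -28.9..28.3
z -5 5 574 x 10.1..17.1 y -21.5..20.4
z 5 20 676 x 15.6..17.0 y -16.7..16.7
z 20 36 411 x 15.9..17.0 y -16.5..16.9
t 17.53 pos [ 588.1 -206.5  147.7] rot(5deg) -0.004 0.004 -0.004 then shift m 0.0005 -0.0013 0.0677
[ 32.5  43.  147.7]
```

{"name": "move_arm", "arguments": {"rows": [{"tx": 0.0015,"ty": -0.0012,"tz": 0.03,"rx": 0,"ry": 0,"rz": 0,"claw": 0.2},{"tx": 0,"ty": 0,"tz": 0.03,"rx": 0,"ry": 0,"rz": 0,"claw": 0.2},{"tx": 0,"ty": 0,"tz": 0.004,"rx": 0,"ry": 0,"rz": 0,"claw": 0.2},{"tx": 0,"ty": 0,"tz": 0,"rx": 0,"ry": 0,"rz": 0,"claw": 0.2},{"tx": 0,"ty": 0,"tz": 0.004,"rx": 0,"ry": 0,"rz": 0,"claw": 0.2},{"tx": 0,"ty": 0,"tz": 0.004,"rx": 0,"ry": 0,"rz": 0,"claw": 0.2},{"tx": 0,"ty": 0,"tz": 0.004,"rx": 0,"ry": 0,"rz": 0,"claw": 0.2},{"tx": 0,"ty": 0,"tz": 0,"rx": 0,"ry": 0,"rz": 0,"claw": 0.2}]}}

```text
clock: 18.2
eef_pos: [589.6, -208.1, 71.8]
orientation: [[0.15, -0.989, 0.0], [-0.989, -0.15, 0.0], [-0.0, -0.0, -1.0]]
contact_force: [-0.2, -0.1, -3.4]
gripper_width: 32.8
grasp_force: 61.2
```

{"name": "move_arm", "arguments": {"rows": [{"tx": 0,"ty": 0,"tz": 0.006,"rx": 0,"ry": 0,"rz": 0,"claw": 0.2},{"tx": 0,"ty": 0,"tz": 0.006,"rx": 0,"ry": 0,"rz": 0,"claw": 0.2},{"tx": 0,"ty": 0,"tz": 0.005,"rx": 0,"ry": 0,"rz": 0,"claw": 0.2},{"tx": 0,"ty": 0,"tz": 0.004,"rx": 0,"ry": 0,"rz": 0,"claw": 0.2},{"tx": 0,"ty": 0,"tz": 0.0015,"rx": 0,"ry": 0,"rz": 0,"claw": 0.2},{"tx": 0,"ty": 0,"tz": 0,"rx": 0,"ry": 0,"rz": 0,"claw": 0.2}]}}

```text
clock: 18.7
eef_pos: [589.4, -208.4, 50.3]
orientation: [[0.151, -0.989, -0.0], [-0.989, -0.151, -0.001], [0.0, 0.0, -1.0]]
contact_force: [-6.0, 1.6, 9.3]
gripper_width: 32.6
grasp_force: 62.7
```

{"name": "move_arm", "arguments": {"rows": [{"tx": 0,"ty": 0,"tz": 0,"rx": 0,"ry": 0,"rz": 0,"claw": 0.55},{"tx": 0,"ty": 0,"tz": 0,"rx": 0,"ry": 0,"rz": 0,"claw": 0.55},{"tx": 0,"ty": 0,"tz": 0,"rx": 0,"ry": 0,"rz": 0,"claw": 0.55},{"tx": 0,"ty": 0,"tz": -0.02,"rx": 0,"ry": 0,"rz": 0,"claw": 0.55},{"tx": 0,"ty": 0,"tz": -0.04,"rx": 0,"ry": 0,"rz": 0,"claw": 0.6},{"tx": 0,"ty": 0,"tz": -0.04,"rx": 0,"ry": 0,"rz": 0,"claw": 0.7},{"tx": 0,"ty": 0,"tz": -0.04,"rx": 0,"ry": 0,"rz": 0,"claw": 0.7},{"tx": 0,"ty": 0,"tz": 0,"rx": 0,"ry": 0,"rz": 0,"claw": 0.7}]}}

```text
clock: 19.37
eef_pos: [593.9, -209.6, 198.5]
orientation: [[0.152, -0.988, 0.013], [-0.988, -0.152, -0.003], [0.005, -0.012, -1.0]]
contact_force: [0.9, -0.0, 0.6]
gripper_width: 59.4
grasp_force: 0.0
```

```bash
python3 - <<'E'
from h import *
c=capture("top");P=pts(c);stakes(P);Q=tocase(P);
for x,y in((34,44.5),(34,-45)):
    q=Q[(abs(Q[...,0]-x)<12)&(abs(Q[...,1]-y)<12)&(Q[...,2]<130)];print(x,y,len(q),np.percentile(q[:,2],[10,50,95]) if len(q) else 0)
Q=tocase(pts(capture("wrist")));q=Q[(abs(Q[...,0]-34)<12)&(abs(Q[...,1]-44)<12)&(Q[...,2]<130)];print(len(q),np.percentile(q[:,2],[10,50,98]))
plan([640.6,281.6,130],Rd(-117.6))
E
```

```text
stake n 177 c 639.9 280.3 size 50.4 29.3 ang 62.6 | band c 639.9 280.3 size 50.4 29.3 ang 62.6
stake n 187 c 570.3 214.2 size 30.5 50.4 ang 37.7 | band c 570.3 214.2 size 30.5 50.4 ang 37.7
stake n 150 c 512.3 317.9 size 36.5 33.8 ang 64.5 | band c 512.3 317.9 size 36.5 33.8 ang 64.5
34 44.5 2 [69.2 70.1 71.1]
34 -45 55 [10.9 15.3 19.3]
712 [66.1 79.4 83.6]
t 19.47 pos [ 590.9 -208.4  191.7] rot(5deg) -0.059 0.006 7.248 then shift m -0.4573 0.1830 0.0617
```

{"name": "move_arm", "arguments": {"rows": [{"tx": 0,"ty": 0,"tz": 0,"rx": 0,"ry": 0,"rz": 1.25,"claw": 0.7},{"tx": 0,"ty": 0,"tz": 0,"rx": 0,"ry": 0,"rz": 1.2,"claw": 0.7},{"tx": 0,"ty": 0,"tz": 0,"rx": 0,"ry": 0,"rz": 1.2,"claw": 0.7},{"tx": 0,"ty": 0,"tz": 0,"rx": 0,"ry": 0,"rz": 1.2,"claw": 0.7},{"tx": 0,"ty": 0,"tz": 0,"rx": 0,"ry": 0,"rz": 1.2,"claw": 0.7},{"tx": 0,"ty": 0,"tz": 0,"rx": 0,"ry": 0,"rz": 1.2,"claw": 0.7},{"tx": -0.0352,"ty": 0.0141,"tz": 0.0035,"rx": 0,"ry": 0,"rz": 0,"claw": 0.7},{"tx": -0.0352,"ty": 0.0141,"tz": 0.0035,"rx": 0,"ry": 0,"rz": 0,"claw": 0.7},{"tx": -0.0352,"ty": 0.0141,"tz": 0.0035,"rx": 0,"ry": 0,"rz": 0,"claw": 0.7},{"tx": -0.0352,"ty": 0.0141,"tz": 0.0035,"rx": 0,"ry": 0,"rz": 0,"claw": 0.7},{"tx": -0.0352,"ty": 0.0141,"tz": 0.0035,"rx": 0,"ry": 0,"rz": 0,"claw": 0.7},{"tx": -0.0352,"ty": 0.0141,"tz": 0.0035,"rx": 0,"ry": 0,"rz": 0,"claw": 0.7},{"tx": -0.0352,"ty": 0.0141,"tz": 0.0035,"rx": 0,"ry": 0,"rz": 0,"claw": 0.7},{"tx": -0.0352,"ty": 0.0141,"tz": 0.0035,"rx": 0,"ry": 0,"rz": 0,"claw": 0.7},{"tx": -0.0352,"ty": 0.0141,"tz": 0.0035,"rx": 0,"ry": 0,"rz": 0,"claw": 0.7},{"tx": -0.0352,"ty": 0.0141,"tz": 0.0035,"rx": 0,"ry": 0,"rz": 0,"claw": 0.7},{"tx": -0.0352,"ty": 0.0141,"tz": 0.0035,"rx": 0,"ry": 0,"rz": 0,"claw": 0.7},{"tx": -0.0352,"ty": 0.0141,"tz": 0.0035,"rx": 0,"ry": 0,"rz": 0,"claw": 0.7},{"tx": -0.0352,"ty": 0.0141,"tz": 0.0035,"rx": 0,"ry": 0,"rz": 0,"claw": 0.7},{"tx": 0,"ty": 0,"tz": 0,"rx": 0,"ry": 0,"rz": 0,"claw": 0.7}]}}

```text
clock: 21.13
eef_pos: [638.7, 287.8, 140.4]
orientation: [[-0.46, -0.888, -0.002], [-0.888, 0.46, -0.001], [0.002, 0.001, -1.0]]
contact_force: [0.1, -0.8, -0.2]
gripper_width: 60.3
grasp_force: 0.0
```

```bash
python3 - <<'E'
from h import *
stakes(pts(capture("wrist")));print("top");stakes(pts(capture("top")))
plan([640.5,281.5,34],Rd(-117.6))
E
```

```text
stake n 3433 c 569.7 212.5 size 30.1 49.9 ang 37.6 | band c 569.7 212.5 size 30.1 49.9 ang 37.6
stake n 2861 c 511.4 316.6 size 34.7 35.6 ang 64.3 | band c 511.4 316.6 size 34.7 35.6 ang 64.3
stake n 2539 c 639.6 280.1 size 50.2 30.1 ang 63.1 | band c 639.6 280.1 size 50.2 30.1 ang 63.1
top
stake n 148 c 638.8 278.1 size 42.4 29.3 ang 62.3 | band c 638.8 278.1 size 42.4 29.3 ang 62.3
stake n 183 c 570.1 213.7 size 31.1 49.6 ang 38.4 | band c 570.1 213.7 size 31.1 49.6 ang 38.4
stake n 151 c 512.5 318.0 size 34.9 34.2 ang 64.0 | band c 512.5 318.0 size 34.9 34.2 ang 64.0
t 21.23 pos [638.2 283.4 141.1] rot(5deg) 0.018 -0.036 0.023 then shift m 0.0006 -0.0029 0.1071
```

{"name": "move_arm", "arguments": {"rows": [{"tx": 0,"ty": -0.0015,"tz": 0.035,"rx": 0,"ry": 0,"rz": 0,"claw": 0.7},{"tx": 0,"ty": 0,"tz": 0.035,"rx": 0,"ry": 0,"rz": 0,"claw": 0.7},{"tx": 0,"ty": 0,"tz": 0.025,"rx": 0,"ry": 0,"rz": 0,"claw": 0.7},{"tx": 0,"ty": 0,"tz": 0.0115,"rx": 0,"ry": 0,"rz": 0,"claw": 0.7},{"tx": 0,"ty": 0,"tz": 0,"rx": 0,"ry": 0,"rz": 0,"claw": 0.7},{"tx": 0,"ty": 0,"tz": 0,"rx": 0,"ry": 0,"rz": 0,"claw": 0.2},{"tx": 0,"ty": 0,"tz": 0,"rx": 0,"ry": 0,"rz": 0,"claw": 0.2},{"tx": 0,"ty": 0,"tz": 0,"rx": 0,"ry": 0,"rz": 0,"claw": 0.2},{"tx": 0,"ty": 0,"tz": 0,"rx": 0,"ry": 0,"rz": 0,"claw": 0.2},{"tx": 0,"ty": 0,"tz": 0,"rx": 0,"ry": 0,"rz": 0,"claw": 0.2},{"tx": 0,"ty": 0,"tz": 0,"rx": 0,"ry": 0,"rz": 0,"claw": 0.2}]}}

```text
clock: 22.15
eef_pos: [641.7, 282.1, 39.5]
orientation: [[-0.463, -0.886, 0.003], [-0.886, 0.463, 0.002], [-0.003, -0.002, -1.0]]
contact_force: [-1.1, -0.8, 6.8]
gripper_width: 28.6
grasp_force: 60.1
```

```bash
python3 - <<'E'
from h import *
plan([*case(34.2,-45.3),150],Rd(YC))
E
```

```text
t 22.15 pos [641.7 282.1  39.5] rot(5deg) -0.032 0.025 -7.246 then shift m 0.4766 0.2148 -0.1105
```

{"name": "move_arm", "arguments": {"rows": [{"tx": 0,"ty": 0,"tz": -0.02,"rx": 0,"ry": 0,"rz": 0,"claw": 0.2},{"tx": 0,"ty": 0,"tz": -0.016,"rx": 0,"ry": 0,"rz": -1.25,"claw": 0.2},{"tx": 0,"ty": 0,"tz": -0.016,"rx": 0,"ry": 0,"rz": -1.2,"claw": 0.2},{"tx": 0,"ty": 0,"tz": -0.016,"rx": 0,"ry": 0,"rz": -1.2,"claw": 0.2},{"tx": 0,"ty": 0,"tz": -0.016,"rx": 0,"ry": 0,"rz": -1.2,"claw": 0.2},{"tx": 0,"ty": 0,"tz": -0.016,"rx": 0,"ry": 0,"rz": -1.2,"claw": 0.2},{"tx": 0,"ty": 0,"tz": -0.016,"rx": 0,"ry": 0,"rz": -1.2,"claw": 0.2},{"tx": 0.0366,"ty": 0.0165,"tz": 0,"rx": 0,"ry": 0,"rz": 0,"claw": 0.2},{"tx": 0.0366,"ty": 0.0165,"tz": 0,"rx": 0,"ry": 0,"rz": 0,"claw": 0.2},{"tx": 0.0366,"ty": 0.0165,"tz": 0,"rx": 0,"ry": 0,"rz": 0,"claw": 0.2},{"tx": 0.0366,"ty": 0.0165,"tz": 0,"rx": 0,"ry": 0,"rz": 0,"claw": 0.2},{"tx": 0.0366,"ty": 0.0165,"tz": 0,"rx": 0,"ry": 0,"rz": 0,"claw": 0.2},{"tx": 0.0366,"ty": 0.0165,"tz": 0,"rx": 0,"ry": 0,"rz": 0,"claw": 0.2},{"tx": 0.0366,"ty": 0.0165,"tz": 0,"rx": 0,"ry": 0,"rz": 0,"claw": 0.2},{"tx": 0.0366,"ty": 0.0165,"tz": 0,"rx": 0,"ry": 0,"rz": 0,"claw": 0.2},{"tx": 0.0366,"ty": 0.0165,"tz": 0,"rx": 0,"ry": 0,"rz": 0,"claw": 0.2},{"tx": 0.0366,"ty": 0.0165,"tz": 0,"rx": 0,"ry": 0,"rz": 0,"claw": 0.2},{"tx": 0.0366,"ty": 0.0165,"tz": 0,"rx": 0,"ry": 0,"rz": 0,"claw": 0.2},{"tx": 0.0366,"ty": 0.0165,"tz": 0,"rx": 0,"ry": 0,"rz": 0,"claw": 0.2},{"tx": 0.0366,"ty": 0.0165,"tz": 0,"rx": 0,"ry": 0,"rz": 0,"claw": 0.2}]}}

```text
clock: 23.82
eef_pos: [498.8, -222.6, 153.6]
orientation: [[0.15, -0.989, 0.001], [-0.989, -0.15, 0.0], [-0.0, -0.001, -1.0]]
contact_force: [1.7, 0.3, -4.3]
gripper_width: 28.5
grasp_force: 60.3
```

{"name": "move_arm", "arguments": {"rows": [{"tx": 0,"ty": 0,"tz": 0,"rx": 0,"ry": 0,"rz": 0,"claw": 0.2},{"tx": 0,"ty": 0,"tz": 0,"rx": 0,"ry": 0,"rz": 0,"claw": 0.2},{"tx": 0,"ty": 0,"tz": 0,"rx": 0,"ry": 0,"rz": 0,"claw": 0.2}]}}

```text
clock: 24.07
eef_pos: [499.6, -221.4, 153.2]
orientation: [[0.149, -0.989, 0.0], [-0.989, -0.149, 0.0], [-0.0, -0.0, -1.0]]
contact_force: [0.6, -0.4, -3.6]
gripper_width: 28.6
grasp_force: 60.5
```

```bash
python3 - <<'E'
from h import *
inhand();plan([*case(34.4,-45.3),80],Rd(YC))
E
```

```text
z -25 -5 4985 x -23.8..24.6 y -27.2..26.0
z -5 5 484 x 9.7..24.8 y -20.7..19.4
z 5 20 552 x 23.4..24.8 y -14.7..14.6
z 20 36 412 x 23.9..24.8 y -14.3..15.0
t 24.12 pos [ 499.9 -220.7  153.3] rot(5deg) -0.005 0.003 -0.004 then shift m 0.0010 -0.0010 0.0733
```

{"name": "move_arm", "arguments": {"rows": [{"tx": 0.001,"ty": -0.001,"tz": 0.03,"rx": 0,"ry": 0,"rz": 0,"claw": 0.2},{"tx": 0,"ty": 0,"tz": 0.03,"rx": 0,"ry": 0,"rz": 0,"claw": 0.2},{"tx": 0,"ty": 0,"tz": 0.007,"rx": 0,"ry": 0,"rz": 0,"claw": 0.2},{"tx": 0,"ty": 0,"tz": 0,"rx": 0,"ry": 0,"rz": 0,"claw": 0.2},{"tx": 0,"ty": 0,"tz": 0.004,"rx": 0,"ry": 0,"rz": 0,"claw": 0.2},{"tx": 0,"ty": 0,"tz": 0.004,"rx": 0,"ry": 0,"rz": 0,"claw": 0.2},{"tx": 0,"ty": 0,"tz": 0.004,"rx": 0,"ry": 0,"rz": 0,"claw": 0.2},{"tx": 0,"ty": 0,"tz": 0,"rx": 0,"ry": 0,"rz": 0,"claw": 0.2}]}}

```text
clock: 24.78
eef_pos: [501.2, -221.8, 74.3]
orientation: [[0.15, -0.989, 0.001], [-0.989, -0.15, 0.0], [-0.0, -0.001, -1.0]]
contact_force: [-0.2, 0.1, -3.9]
gripper_width: 28.3
grasp_force: 60.7
```

In the socket, no resistance. Pressing home, then releasing in the same call.

{"name": "move_arm", "arguments": {"rows": [{"tx": 0,"ty": 0,"tz": 0.006,"rx": 0,"ry": 0,"rz": 0,"claw": 0.2},{"tx": 0,"ty": 0,"tz": 0.006,"rx": 0,"ry": 0,"rz": 0,"claw": 0.2},{"tx": 0,"ty": 0,"tz": 0.005,"rx": 0,"ry": 0,"rz": 0,"claw": 0.2},{"tx": 0,"ty": 0,"tz": 0.004,"rx": 0,"ry": 0,"rz": 0,"claw": 0.2},{"tx": 0,"ty": 0,"tz": 0.0015,"rx": 0,"ry": 0,"rz": 0,"claw": 0.2},{"tx": 0,"ty": 0,"tz": 0,"rx": 0,"ry": 0,"rz": 0,"claw": 0.2}]}}

```text
clock: 25.28
eef_pos: [501.0, -222.3, 53.4]
orientation: [[0.151, -0.989, -0.0], [-0.989, -0.151, -0.001], [0.001, 0.0, -1.0]]
contact_force: [-7.0, 3.4, 19.3]
gripper_width: 28.7
grasp_force: 63.6
```

{"name": "move_arm", "arguments": {"rows": [{"tx": 0,"ty": 0,"tz": 0,"rx": 0,"ry": 0,"rz": 0,"claw": 0.5},{"tx": 0,"ty": 0,"tz": 0,"rx": 0,"ry": 0,"rz": 0,"claw": 0.55},{"tx": 0,"ty": 0,"tz": 0,"rx": 0,"ry": 0,"rz": 0,"claw": 0.55},{"tx": 0,"ty": 0,"tz": -0.02,"rx": 0,"ry": 0,"rz": 0,"claw": 0.55},{"tx": 0,"ty": 0,"tz": -0.04,"rx": 0,"ry": 0,"rz": 0,"claw": 0.6},{"tx": 0,"ty": 0,"tz": -0.04,"rx": 0,"ry": 0,"rz": 0,"claw": 0.7},{"tx": 0,"ty": 0,"tz": -0.04,"rx": 0,"ry": 0,"rz": 0,"claw": 0.7},{"tx": 0,"ty": 0,"tz": 0,"rx": 0,"ry": 0,"rz": 0,"claw": 0.7},{"tx": 0,"ty": 0,"tz": 0,"rx": 0,"ry": 0,"rz": 0,"claw": 0.7}]}}

```text
clock: 26.03
eef_pos: [502.7, -222.3, 194.4]
orientation: [[0.15, -0.989, 0.006], [-0.989, -0.15, -0.001], [0.002, -0.006, -1.0]]
contact_force: [-0.5, -0.2, -1.6]
gripper_width: 59.7
grasp_force: 0.0
```

```bash
python3 - <<'E'
from h import *
P=pts(capture("top"));stakes(P);Q=tocase(P)
q=Q[(abs(Q[...,0]-34)<24)&(abs(Q[...,1]+45)<14)&(Q[...,2]<130)];print(len(q),np.percentile(q[:,2],[10,25,50,75,90]))
plan([570.4,214,130],Rd(-52.4))
E
```

```text
stake n 183 c 570.3 213.9 size 30.8 50.3 ang 36.7 | band c 570.5 214.1 size 30.4 50.3 ang 37.0
stake n 151 c 512.4 318.1 size 36.4 34.1 ang 64.0 | band c 512.4 318.1 size 36.4 34.1 ang 64.0Traceback (most recent call last):
  File "<stdin>", line 3, in <module>
    return _quantile_unchecked(
        a, q, axis, out, overwrite_input, method, keepdims, weights)
    return _ureduce(a,
                    func=_quantile_ureduce_func,
    ...<5 lines>...
                    overwrite_input=overwrite_input,
                    method=method)
    r = func(a, **kwargs)
    result = _quantile(arr,
                       quantiles=q,
    ...<2 lines>...
                       out=out,
                       weights=wgt)
    slices_having_nans = np.isnan(arr[-1, ...])
                                  ~~~^^^^^^^^^
IndexError: index -1 is out of bounds for axis 0 with size 0
```

```bash
python3 - <<'E'
from h import *
plan([570.4,214,130],Rd(-52.6))
E
```

```text
t 26.08 pos [ 501.4 -222.   192.3] rot(5deg) -0.023 -0.008 -5.756 then shift m -0.3045 -0.3196 0.0623
```

{"name": "move_arm", "arguments": {"rows": [{"tx": 0,"ty": 0,"tz": 0,"rx": 0,"ry": 0,"rz": -1.15,"claw": 0.7},{"tx": 0,"ty": 0,"tz": 0,"rx": 0,"ry": 0,"rz": -1.15,"claw": 0.7},{"tx": 0,"ty": 0,"tz": 0,"rx": 0,"ry": 0,"rz": -1.15,"claw": 0.7},{"tx": 0,"ty": 0,"tz": 0,"rx": 0,"ry": 0,"rz": -1.15,"claw": 0.7},{"tx": 0,"ty": 0,"tz": 0,"rx": 0,"ry": 0,"rz": -1.15,"claw": 0.7},{"tx": -0.0254,"ty": -0.0266,"tz": 0.004,"rx": 0,"ry": 0,"rz": 0,"claw": 0.7},{"tx": -0.0254,"ty": -0.0266,"tz": 0.004,"rx": 0,"ry": 0,"rz": 0,"claw": 0.7},{"tx": -0.0254,"ty": -0.0266,"tz": 0.004,"rx": 0,"ry": 0,"rz": 0,"claw": 0.7},{"tx": -0.0254,"ty": -0.0266,"tz": 0.004,"rx": 0,"ry": 0,"rz": 0,"claw": 0.7},{"tx": -0.0254,"ty": -0.0266,"tz": 0.004,"rx": 0,"ry": 0,"rz": 0,"claw": 0.7},{"tx": -0.0254,"ty": -0.0266,"tz": 0.004,"rx": 0,"ry": 0,"rz": 0,"claw": 0.7},{"tx": -0.0254,"ty": -0.0266,"tz": 0.004,"rx": 0,"ry": 0,"rz": 0,"claw": 0.7},{"tx": -0.0254,"ty": -0.0266,"tz": 0.004,"rx": 0,"ry": 0,"rz": 0,"claw": 0.7},{"tx": -0.0254,"ty": -0.0266,"tz": 0.004,"rx": 0,"ry": 0,"rz": 0,"claw": 0.7},{"tx": -0.0254,"ty": -0.0266,"tz": 0.004,"rx": 0,"ry": 0,"rz": 0,"claw": 0.7},{"tx": -0.0254,"ty": -0.0266,"tz": 0.004,"rx": 0,"ry": 0,"rz": 0,"claw": 0.7},{"tx": -0.0254,"ty": -0.0266,"tz": 0.004,"rx": 0,"ry": 0,"rz": 0,"claw": 0.7},{"tx": 0,"ty": 0,"tz": 0,"rx": 0,"ry": 0,"rz": 0,"claw": 0.7},{"tx": 0,"ty": 0,"tz": 0,"rx": 0,"ry": 0,"rz": 0,"claw": 0.7},{"tx": 0,"ty": 0,"tz": 0,"rx": 0,"ry": 0,"rz": 0,"claw": 0.7}]}}

```text
clock: 27.75
eef_pos: [568.7, 213.5, 141.8]
orientation: [[0.608, -0.794, -0.003], [-0.794, -0.608, -0.002], [-0.0, 0.003, -1.0]]
contact_force: [-0.2, -0.1, -0.6]
gripper_width: 59.9
grasp_force: 0.0
```

```bash
python3 - <<'E'
from h import *
stakes(pts(capture("wrist")))
plan([570.4,214,34],Rd(-52.6))
E
```

```text
stake n 2523 c 570.5 214.3 size 29.9 50.6 ang 37.3 | band c 570.5 214.3 size 29.9 50.6 ang 37.3
stake n 2067 c 512.3 318.1 size 34.7 35.7 ang 63.8 | band c 512.3 318.1 size 34.7 35.7 ang 63.8
t 27.80 pos [568.9 213.  142.4] rot(5deg) 0.030 0.001 -0.006 then shift m 0.0002 -0.0018 0.1084
```

{"name": "move_arm", "arguments": {"rows": [{"tx": 0,"ty": -0.0015,"tz": 0.035,"rx": 0,"ry": 0,"rz": 0,"claw": 0.7},{"tx": 0,"ty": 0,"tz": 0.035,"rx": 0,"ry": 0,"rz": 0,"claw": 0.7},{"tx": 0,"ty": 0,"tz": 0.025,"rx": 0,"ry": 0,"rz": 0,"claw": 0.7},{"tx": 0,"ty": 0,"tz": 0.0145,"rx": 0,"ry": 0,"rz": 0,"claw": 0.7},{"tx": 0,"ty": 0,"tz": 0,"rx": 0,"ry": 0,"rz": 0,"claw": 0.7},{"tx": 0,"ty": 0,"tz": 0,"rx": 0,"ry": 0,"rz": 0,"claw": 0.2},{"tx": 0,"ty": 0,"tz": 0,"rx": 0,"ry": 0,"rz": 0,"claw": 0.2},{"tx": 0,"ty": 0,"tz": 0,"rx": 0,"ry": 0,"rz": 0,"claw": 0.2},{"tx": 0,"ty": 0,"tz": 0,"rx": 0,"ry": 0,"rz": 0,"claw": 0.2},{"tx": 0,"ty": 0,"tz": 0,"rx": 0,"ry": 0,"rz": 0,"claw": 0.2},{"tx": 0,"ty": 0,"tz": 0,"rx": 0,"ry": 0,"rz": 0,"claw": 0.2}]}}

```text
clock: 28.72
eef_pos: [571.7, 215.0, 35.9]
orientation: [[0.607, -0.794, 0.002], [-0.794, -0.607, 0.001], [0.001, -0.002, -1.0]]
contact_force: [-1.0, -2.9, 7.6]
gripper_width: 28.6
grasp_force: 60.2
```

```bash
python3 - <<'E'
from h import *
plan([*case(-33,44.2),150],Rd(YC))
E
```

```text
t 28.72 pos [571.7 215.   35.9] rot(5deg) -0.026 -0.000 5.750 then shift m 0.3537 0.0459 -0.1141
```

{"name": "move_arm", "arguments": {"rows": [{"tx": 0,"ty": 0,"tz": -0.02,"rx": 0,"ry": 0,"rz": 0,"claw": 0.2},{"tx": 0,"ty": 0,"tz": -0.019,"rx": 0,"ry": 0,"rz": 1.15,"claw": 0.2},{"tx": 0,"ty": 0,"tz": -0.019,"rx": 0,"ry": 0,"rz": 1.15,"claw": 0.2},{"tx": 0,"ty": 0,"tz": -0.019,"rx": 0,"ry": 0,"rz": 1.15,"claw": 0.2},{"tx": 0,"ty": 0,"tz": -0.019,"rx": 0,"ry": 0,"rz": 1.15,"claw": 0.2},{"tx": 0,"ty": 0,"tz": -0.019,"rx": 0,"ry": 0,"rz": 1.15,"claw": 0.2},{"tx": 0.0354,"ty": 0.0046,"tz": 0,"rx": 0,"ry": 0,"rz": 0,"claw": 0.2},{"tx": 0.0354,"ty": 0.0046,"tz": 0,"rx": 0,"ry": 0,"rz": 0,"claw": 0.2},{"tx": 0.0354,"ty": 0.0046,"tz": 0,"rx": 0,"ry": 0,"rz": 0,"claw": 0.2},{"tx": 0.0354,"ty": 0.0046,"tz": 0,"rx": 0,"ry": 0,"rz": 0,"claw": 0.2},{"tx": 0.0354,"ty": 0.0046,"tz": 0,"rx": 0,"ry": 0,"rz": 0,"claw": 0.2},{"tx": 0.0354,"ty": 0.0046,"tz": 0,"rx": 0,"ry": 0,"rz": 0,"claw": 0.2},{"tx": 0.0354,"ty": 0.0046,"tz": 0,"rx": 0,"ry": 0,"rz": 0,"claw": 0.2},{"tx": 0.0354,"ty": 0.0046,"tz": 0,"rx": 0,"ry": 0,"rz": 0,"claw": 0.2},{"tx": 0.0354,"ty": 0.0046,"tz": 0,"rx": 0,"ry": 0,"rz": 0,"claw": 0.2},{"tx": 0.0354,"ty": 0.0046,"tz": 0,"rx": 0,"ry": 0,"rz": 0,"claw": 0.2},{"tx": 0,"ty": 0,"tz": 0,"rx": 0,"ry": 0,"rz": 0,"claw": 0.2},{"tx": 0,"ty": 0,"tz": 0,"rx": 0,"ry": 0,"rz": 0,"claw": 0.2},{"tx": 0,"ty": 0,"tz": 0,"rx": 0,"ry": 0,"rz": 0,"claw": 0.2}]}}

```text
clock: 30.3
eef_pos: [578.2, -142.0, 149.0]
orientation: [[0.149, -0.989, -0.0], [-0.989, -0.149, 0.001], [-0.001, 0.0, -1.0]]
contact_force: [0.1, 0.6, -2.6]
gripper_width: 29.0
grasp_force: 60.1
```

```bash
python3 - <<'E'
from h import *
inhand();plan([*case(-33,44.2),78],Rd(YC))
E
```

```text
z -25 -5 5077 x -24.6..23.7 y -27.2..26.3
z -5 5 492 x 9.7..23.8 y -20.3..19.4
z 5 20 551 x 22.5..23.8 y -14.5..14.7
z 20 36 316 x 21.9..23.7 y -14.2..15.1
t 30.35 pos [ 578.3 -141.4  149.1] rot(5deg) -0.002 0.005 -0.003 then shift m 0.0003 -0.0011 0.0711
```

{"name": "move_arm", "arguments": {"rows": [{"tx": 0.0013,"ty": -0.001,"tz": 0.03,"rx": 0,"ry": 0,"rz": 0,"claw": 0.2},{"tx": 0,"ty": 0,"tz": 0.03,"rx": 0,"ry": 0,"rz": 0,"claw": 0.2},{"tx": 0,"ty": 0,"tz": 0.007,"rx": 0,"ry": 0,"rz": 0,"claw": 0.2},{"tx": 0,"ty": 0,"tz": 0,"rx": 0,"ry": 0,"rz": 0,"claw": 0.2},{"tx": 0,"ty": 0,"tz": 0.004,"rx": 0,"ry": 0,"rz": 0,"claw": 0.2},{"tx": 0,"ty": 0,"tz": 0.004,"rx": 0,"ry": 0,"rz": 0,"claw": 0.2},{"tx": 0,"ty": 0,"tz": 0.004,"rx": 0,"ry": 0,"rz": 0,"claw": 0.2},{"tx": 0,"ty": 0,"tz": 0,"rx": 0,"ry": 0,"rz": 0,"claw": 0.2}]}}

```text
clock: 31.02
eef_pos: [579.8, -142.9, 70.3]
orientation: [[0.15, -0.989, 0.001], [-0.989, -0.15, 0.0], [-0.0, -0.001, -1.0]]
contact_force: [0.1, 0.6, -3.2]
gripper_width: 28.7
grasp_force: 60.2
```

{"name": "move_arm", "arguments": {"rows": [{"tx": 0,"ty": 0,"tz": 0.006,"rx": 0,"ry": 0,"rz": 0,"claw": 0.2},{"tx": 0,"ty": 0,"tz": 0.006,"rx": 0,"ry": 0,"rz": 0,"claw": 0.2},{"tx": 0,"ty": 0,"tz": 0.005,"rx": 0,"ry": 0,"rz": 0,"claw": 0.2},{"tx": 0,"ty": 0,"tz": 0.004,"rx": 0,"ry": 0,"rz": 0,"claw": 0.2},{"tx": 0,"ty": 0,"tz": 0.001,"rx": 0,"ry": 0,"rz": 0,"claw": 0.2},{"tx": 0,"ty": 0,"tz": 0,"rx": 0,"ry": 0,"rz": 0,"claw": 0.2}]}}

```text
clock: 31.52
eef_pos: [579.2, -143.1, 49.6]
orientation: [[0.151, -0.989, -0.001], [-0.989, -0.151, -0.0], [0.0, 0.001, -1.0]]
contact_force: [-8.3, 5.7, 16.6]
gripper_width: 29.1
grasp_force: 62.8
```

{"name": "move_arm", "arguments": {"rows": [{"tx": 0,"ty": 0,"tz": 0,"rx": 0,"ry": 0,"rz": 0,"claw": 0.5},{"tx": 0,"ty": 0,"tz": 0,"rx": 0,"ry": 0,"rz": 0,"claw": 0.55},{"tx": 0,"ty": 0,"tz": 0,"rx": 0,"ry": 0,"rz": 0,"claw": 0.55},{"tx": 0,"ty": 0,"tz": -0.02,"rx": 0,"ry": 0,"rz": 0,"claw": 0.55},{"tx": 0,"ty": 0,"tz": -0.04,"rx": 0,"ry": 0,"rz": 0,"claw": 0.6},{"tx": 0,"ty": 0,"tz": -0.04,"rx": 0,"ry": 0,"rz": 0,"claw": 0.7},{"tx": 0,"ty": 0,"tz": -0.02,"rx": 0,"ry": 0,"rz": 0,"claw": 0.7},{"tx": 0,"ty": 0,"tz": 0,"rx": 0,"ry": 0,"rz": 0,"claw": 0.7},{"tx": 0,"ty": 0,"tz": 0,"rx": 0,"ry": 0,"rz": 0,"claw": 0.7}]}}

```text
clock: 32.27
eef_pos: [580.5, -143.3, 169.6]
orientation: [[0.15, -0.989, 0.003], [-0.989, -0.15, 0.0], [0.0, -0.003, -1.0]]
contact_force: [-1.3, 0.9, -0.1]
gripper_width: 59.9
grasp_force: 0.0
```

```bash
python3 - <<'E'
from h import *
P=pts(capture("top"));stakes(P)
for y in (-26,-116): plan([512.6,318.2,130],Rd(y))
print(observe()["qpos"])
E
```

```text
stake n 148 c 512.2 317.7 size 35.0 33.9 ang 64.8 | band c 512.2 317.7 size 35.0 33.9 ang 64.8
t 32.32 pos [ 579.6 -143.2  168.1] rot(5deg) -0.006 -0.001 -11.077 then shift m -0.2625 -0.3853 0.0381
t 32.32 pos [ 579.6 -143.2  168.1] rot(5deg) -0.005 0.004 6.923 then shift m -0.3853 0.2625 0.0381
[ 0.1  0.3 -0.3 -0.  -1.   0.1]
```

{"name": "move_arm", "arguments": {"rows": [{"tx": 0,"ty": 0,"tz": 0,"rx": 0,"ry": 0,"rz": 1.384,"claw": 0.7},{"tx": 0,"ty": 0,"tz": 0,"rx": 0,"ry": 0,"rz": 1.384,"claw": 0.7},{"tx": 0,"ty": 0,"tz": 0,"rx": 0,"ry": 0,"rz": 1.384,"claw": 0.7},{"tx": 0,"ty": 0,"tz": 0,"rx": 0,"ry": 0,"rz": 1.384,"claw": 0.7},{"tx": 0,"ty": 0,"tz": 0,"rx": 0,"ry": 0,"rz": 1.384,"claw": 0.7},{"tx": -0.0321,"ty": 0.0219,"tz": 0.002,"rx": 0,"ry": 0,"rz": 0,"claw": 0.7},{"tx": -0.0321,"ty": 0.0219,"tz": 0.002,"rx": 0,"ry": 0,"rz": 0,"claw": 0.7},{"tx": -0.0321,"ty": 0.0219,"tz": 0.002,"rx": 0,"ry": 0,"rz": 0,"claw": 0.7},{"tx": -0.0321,"ty": 0.0219,"tz": 0.002,"rx": 0,"ry": 0,"rz": 0,"claw": 0.7},{"tx": -0.0321,"ty": 0.0219,"tz": 0.002,"rx": 0,"ry": 0,"rz": 0,"claw": 0.7},{"tx": -0.0321,"ty": 0.0219,"tz": 0.002,"rx": 0,"ry": 0,"rz": 0,"claw": 0.7},{"tx": -0.0321,"ty": 0.0219,"tz": 0.002,"rx": 0,"ry": 0,"rz": 0,"claw": 0.7},{"tx": -0.0321,"ty": 0.0219,"tz": 0.002,"rx": 0,"ry": 0,"rz": 0,"claw": 0.7},{"tx": -0.0321,"ty": 0.0219,"tz": 0.002,"rx": 0,"ry": 0,"rz": 0,"claw": 0.7},{"tx": -0.0321,"ty": 0.0219,"tz": 0.002,"rx": 0,"ry": 0,"rz": 0,"claw": 0.7},{"tx": -0.0321,"ty": 0.0219,"tz": 0.002,"rx": 0,"ry": 0,"rz": 0,"claw": 0.7},{"tx": -0.0321,"ty": 0.0219,"tz": 0.002,"rx": 0,"ry": 0,"rz": 0,"claw": 0.7},{"tx": 0,"ty": 0,"tz": 0,"rx": 0,"ry": 0,"rz": 0,"claw": 0.7},{"tx": 0,"ty": 0,"tz": 0,"rx": 0,"ry": 0,"rz": 0,"claw": 0.7},{"tx": 0,"ty": 0,"tz": 0,"rx": 0,"ry": 0,"rz": 0,"claw": 0.7}]}}

```text
clock: 33.98
eef_pos: [511.2, 317.7, 142.4]
orientation: [[-0.437, -0.899, -0.002], [-0.899, 0.437, -0.002], [0.003, 0.001, -1.0]]
contact_force: [0.8, -0.9, -1.0]
gripper_width: 59.8
grasp_force: 0.0
```

```bash
python3 - <<'E'
from h import *
stakes(pts(capture("wrist")))
plan([512.4,318,34],Rd(-116))
E
```

```text
stake n 2044 c 512.1 318.5 size 34.1 34.1 ang 64.0 | band c 512.1 318.5 size 34.1 34.1 ang 64.0
t 34.03 pos [511.6 317.2 142.9] rot(5deg) 0.008 -0.027 0.003 then shift m -0.0011 -0.0004 0.1089
```

{"name": "move_arm", "arguments": {"rows": [{"tx": -0.001,"ty": 0,"tz": 0.035,"rx": 0,"ry": 0,"rz": 0,"claw": 0.7},{"tx": 0,"ty": 0,"tz": 0.035,"rx": 0,"ry": 0,"rz": 0,"claw": 0.7},{"tx": 0,"ty": 0,"tz": 0.025,"rx": 0,"ry": 0,"rz": 0,"claw": 0.7},{"tx": 0,"ty": 0,"tz": 0.0145,"rx": 0,"ry": 0,"rz": 0,"claw": 0.7},{"tx": 0,"ty": 0,"tz": 0,"rx": 0,"ry": 0,"rz": 0,"claw": 0.7},{"tx": 0,"ty": 0,"tz": 0,"rx": 0,"ry": 0,"rz": 0,"claw": 0.2},{"tx": 0,"ty": 0,"tz": 0,"rx": 0,"ry": 0,"rz": 0,"claw": 0.2},{"tx": 0,"ty": 0,"tz": 0,"rx": 0,"ry": 0,"rz": 0,"claw": 0.2},{"tx": 0,"ty": 0,"tz": 0,"rx": 0,"ry": 0,"rz": 0,"claw": 0.2},{"tx": 0,"ty": 0,"tz": 0,"rx": 0,"ry": 0,"rz": 0,"claw": 0.2}]}}

```text
clock: 34.87
eef_pos: [513.3, 319.6, 36.2]
orientation: [[-0.438, -0.899, 0.002], [-0.899, 0.438, 0.002], [-0.002, -0.001, -1.0]]
contact_force: [-0.3, -2.2, 5.6]
gripper_width: 32.8
grasp_force: 61.5
```

```bash
python3 - <<'E'
from h import *
plan([*case(-33.3,-45.3),150],Rd(YC))
E
```

```text
t 34.87 pos [513.3 319.6  36.2] rot(5deg) -0.020 0.021 -6.920 then shift m 0.4655 0.0935 -0.1138
```

{"name": "move_arm", "arguments": {"rows": [{"tx": 0,"ty": 0,"tz": -0.02,"rx": 0,"ry": 0,"rz": 0,"claw": 0.2},{"tx": 0,"ty": 0,"tz": -0.019,"rx": 0,"ry": 0,"rz": -1.384,"claw": 0.2},{"tx": 0,"ty": 0,"tz": -0.019,"rx": 0,"ry": 0,"rz": -1.384,"claw": 0.2},{"tx": 0,"ty": 0,"tz": -0.019,"rx": 0,"ry": 0,"rz": -1.384,"claw": 0.2},{"tx": 0,"ty": 0,"tz": -0.019,"rx": 0,"ry": 0,"rz": -1.384,"claw": 0.2},{"tx": 0,"ty": 0,"tz": -0.019,"rx": 0,"ry": 0,"rz": -1.384,"claw": 0.2},{"tx": 0.0358,"ty": 0.0072,"tz": 0,"rx": 0,"ry": 0,"rz": 0,"claw": 0.2},{"tx": 0.0358,"ty": 0.0072,"tz": 0,"rx": 0,"ry": 0,"rz": 0,"claw": 0.2},{"tx": 0.0358,"ty": 0.0072,"tz": 0,"rx": 0,"ry": 0,"rz": 0,"claw": 0.2},{"tx": 0.0358,"ty": 0.0072,"tz": 0,"rx": 0,"ry": 0,"rz": 0,"claw": 0.2},{"tx": 0.0358,"ty": 0.0072,"tz": 0,"rx": 0,"ry": 0,"rz": 0,"claw": 0.2},{"tx": 0.0358,"ty": 0.0072,"tz": 0,"rx": 0,"ry": 0,"rz": 0,"claw": 0.2},{"tx": 0.0358,"ty": 0.0072,"tz": 0,"rx": 0,"ry": 0,"rz": 0,"claw": 0.2},{"tx": 0.0358,"ty": 0.0072,"tz": 0,"rx": 0,"ry": 0,"rz": 0,"claw": 0.2},{"tx": 0.0358,"ty": 0.0072,"tz": 0,"rx": 0,"ry": 0,"rz": 0,"claw": 0.2},{"tx": 0.0358,"ty": 0.0072,"tz": 0,"rx": 0,"ry": 0,"rz": 0,"claw": 0.2},{"tx": 0.0358,"ty": 0.0072,"tz": 0,"rx": 0,"ry": 0,"rz": 0,"claw": 0.2},{"tx": 0.0358,"ty": 0.0072,"tz": 0,"rx": 0,"ry": 0,"rz": 0,"claw": 0.2},{"tx": 0.0358,"ty": 0.0072,"tz": 0,"rx": 0,"ry": 0,"rz": 0,"claw": 0.2}]}}

```text
clock: 36.45
eef_pos: [489.1, -156.5, 150.0]
orientation: [[0.15, -0.989, 0.001], [-0.989, -0.15, 0.001], [-0.0, -0.001, -1.0]]
contact_force: [1.7, 0.8, -2.8]
gripper_width: 32.5
grasp_force: 60.6
```

{"name": "move_arm", "arguments": {"rows": [{"tx": 0,"ty": 0,"tz": 0,"rx": 0,"ry": 0,"rz": 0,"claw": 0.2},{"tx": 0,"ty": 0,"tz": 0,"rx": 0,"ry": 0,"rz": 0,"claw": 0.2},{"tx": 0,"ty": 0,"tz": 0,"rx": 0,"ry": 0,"rz": 0,"claw": 0.2}]}}

```text
clock: 36.7
eef_pos: [489.4, -155.1, 149.6]
orientation: [[0.149, -0.989, -0.0], [-0.989, -0.149, 0.0], [-0.0, 0.0, -1.0]]
contact_force: [-0.2, 0.9, -2.0]
gripper_width: 32.9
grasp_force: 60.6
```

```bash
python3 - <<'E'
from h import *
inhand();plan([*case(-33.3,-45.3),78],Rd(YC))
E
```

```text
z -25 -5 4246 x -15.6..17.4 y -28.9..28.3
z -5 5 565 x 10.1..17.6 y -21.5..20.3
z 5 20 669 x 16.1..17.5 y -16.6..16.7
z 20 36 415 x 16.5..17.5 y -16.3..16.8
t 36.75 pos [ 489.7 -154.5  149.7] rot(5deg) -0.002 0.004 -0.003 then shift m 0.0004 -0.0012 0.0717
```

{"name": "move_arm", "arguments": {"rows": [{"tx": 0,"ty": -0.001,"tz": 0.03,"rx": 0,"ry": 0,"rz": 0,"claw": 0.2},{"tx": 0,"ty": 0,"tz": 0.03,"rx": 0,"ry": 0,"rz": 0,"claw": 0.2},{"tx": 0,"ty": 0,"tz": 0.007,"rx": 0,"ry": 0,"rz": 0,"claw": 0.2},{"tx": 0,"ty": 0,"tz": 0,"rx": 0,"ry": 0,"rz": 0,"claw": 0.2},{"tx": 0,"ty": 0,"tz": 0.004,"rx": 0,"ry": 0,"rz": 0,"claw": 0.2},{"tx": 0,"ty": 0,"tz": 0.004,"rx": 0,"ry": 0,"rz": 0,"claw": 0.2},{"tx": 0,"ty": 0,"tz": 0.004,"rx": 0,"ry": 0,"rz": 0,"claw": 0.2},{"tx": 0,"ty": 0,"tz": 0,"rx": 0,"ry": 0,"rz": 0,"claw": 0.2}]}}

```text
clock: 37.42
eef_pos: [491.0, -154.7, 70.8]
orientation: [[0.15, -0.989, 0.001], [-0.989, -0.15, 0.0], [-0.0, -0.001, -1.0]]
contact_force: [0.3, 0.5, -2.3]
gripper_width: 32.7
grasp_force: 60.8
```

{"name": "move_arm", "arguments": {"rows": [{"tx": 0,"ty": 0,"tz": 0.006,"rx": 0,"ry": 0,"rz": 0,"claw": 0.2},{"tx": 0,"ty": 0,"tz": 0.006,"rx": 0,"ry": 0,"rz": 0,"claw": 0.2},{"tx": 0,"ty": 0,"tz": 0.005,"rx": 0,"ry": 0,"rz": 0,"claw": 0.2},{"tx": 0,"ty": 0,"tz": 0.004,"rx": 0,"ry": 0,"rz": 0,"claw": 0.2},{"tx": 0,"ty": 0,"tz": 0.001,"rx": 0,"ry": 0,"rz": 0,"claw": 0.2},{"tx": 0,"ty": 0,"tz": 0,"rx": 0,"ry": 0,"rz": 0,"claw": 0.2}]}}

```text
clock: 37.92
eef_pos: [490.4, -155.0, 49.9]
orientation: [[0.151, -0.989, -0.001], [-0.989, -0.151, -0.0], [0.0, 0.001, -1.0]]
contact_force: [-9.1, 5.6, 19.5]
gripper_width: 32.9
grasp_force: 63.7
```

{"name": "move_arm", "arguments": {"rows": [{"tx": 0,"ty": 0,"tz": 0,"rx": 0,"ry": 0,"rz": 0,"claw": 0.5},{"tx": 0,"ty": 0,"tz": 0,"rx": 0,"ry": 0,"rz": 0,"claw": 0.55},{"tx": 0,"ty": 0,"tz": 0,"rx": 0,"ry": 0,"rz": 0,"claw": 0.55},{"tx": 0,"ty": 0,"tz": -0.02,"rx": 0,"ry": 0,"rz": 0,"claw": 0.55},{"tx": 0,"ty": 0,"tz": -0.04,"rx": 0,"ry": 0,"rz": 0,"claw": 0.6},{"tx": 0,"ty": 0,"tz": -0.04,"rx": 0,"ry": 0,"rz": 0,"claw": 0.7},{"tx": 0,"ty": -0.02,"tz": -0.035,"rx": 0,"ry": 0,"rz": 0,"claw": 1},{"tx": 0.02,"ty": -0.025,"tz": -0.03,"rx": 0,"ry": 0,"rz": 0,"claw": 1},{"tx": 0.02,"ty": 0,"tz": -0.02,"rx": 0,"ry": 0,"rz": 0,"claw": 1},{"tx": 0,"ty": 0,"tz": 0,"rx": 0,"ry": 0,"rz": 0,"claw": 1},{"tx": 0,"ty": 0,"tz": 0,"rx": 0,"ry": 0,"rz": 0,"claw": 1}]}}

```text
clock: 38.83
eef_pos: [540.5, -187.6, 232.6]
orientation: [[0.149, -0.989, 0.002], [-0.989, -0.149, 0.0], [0.0, -0.002, -1.0]]
contact_force: [-0.1, -0.5, -0.6]
gripper_width: 85.6
grasp_force: 0.0
```

```bash
python3 - <<'E'
from h import *
P=pts(capture("top"));stakes(P);print(slick(P));o=observe();print(o["eef_pos"],tocase(np.array(o["eef_pos"])))
c=capture("wrist");Q=tocase(pts(c));cv2.imwrite("pics/w5.png",c["image"])
for x,y in((34,44.5),(34,-45),(-34,44.5),(-34,-45)):
    q=Q[(abs(Q[...,0]-x)<25)&(abs(Q[...,1]-y)<16)&(Q[...,2]>45)&(Q[...,2]<130)];h,e=np.histogram(q[:,2],np.arange(60,95,2.5));print(x,y,h)
    d=q[(abs(q[:,0]-x)<5)&(abs(q[:,1]-y)<5)];print("  head centre z",np.median(d[:,2]) if len(d) else 0,"max",np.percentile(q[:,2],99))
E
```

```text
(168, ((418.87176513671875, 137.17373657226562), (24.861867904663086, 97.45893859863281), 17.293678283691406))
[ 539.5 -187.1  231.4] [  6.   -2.1 231.4]
34 44.5 [  7  23  77 401  10  11  63  98  88 215  75   0   0]
  head centre z 84.85365954554064 max 86.051852155378
34 -45 [ 16   6  95 645  19  17  13  16  22 101 461  19   0]
  head centre z 86.15341555265599 max 87.5441035250727
-34 44.5 [  0   0  56 506  14  17  17  21  25  90 376   7   0]
  head centre z 86.37038135602975 max 87.40348748119096
-34 -45 [ 20  31  78 315  18  26  52  78  75 178  56   0   0]
  head centre z 85.03453318238397 max 86.14070419144612
```

View pics/w5.png

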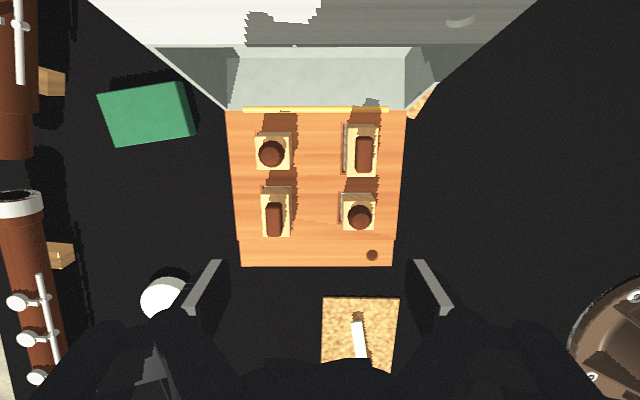

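Wrist view: all four stakes sit in matching sockets (heads at (271,153), (363,153), (274,218), (358,217)), with shank tops at about 70 mm, so they are fully home. Next I close the cover by pulling on the back of the lip.

```bash
python3 - <<'E'
from h import *
plan([*case(152,0),267],Rd(YC))
p=np.array([152,206.])
for th in np.arange(1.75,-0.01,-0.125):
    c,s=np.cos(th),np.sin(th);q=np.array([75-172*c+15*s,42+172*s+4*c]);print("%.3f"%th,q,"tx %.4f tz %.4f"%tuple((q-p)/1000*[1,-1]));p=q
E
```

```text
t 38.93 pos [ 539.  -186.7  230.9] rot(5deg) 0.020 0.009 -0.011 then shift m 0.1464 -0.0026 -0.0361
1.750 [120.4 210.5] tx -0.0316 tz -0.0045
1.625 [ 99.3 213.5] tx -0.0211 tz -0.0030
1.500 [ 77.8 213.9] tx -0.0215 tz -0.0003
1.375 [ 56.3 211.5] tx -0.0215 tz 0.0024
1.250 [ 35.  206.5] tx -0.0213 tz 0.0050
1.125 [ 14.4 198.9] tx -0.0206 tz 0.0076
1.000 [ -5.3 188.9] tx -0.0197 tz 0.0100
0.875 [-23.7 176.6] tx -0.0184 tz 0.0123
0.750 [-40.6 162.2] tx -0.0169 tz 0.0144
0.625 [-55.7 145.9] tx -0.0151 tz 0.0163
0.500 [-68.8 128. ] tx -0.0130 tz 0.0179
0.375 [-79.6 108.7] tx -0.0108 tz 0.0193
0.250 [-87.9  88.4] tx -0.0084 tz 0.0203
0.125 [-93.8  67.4] tx -0.0058 tz 0.0210
0.000 [-97.  46.] tx -0.0032 tz 0.0214
```

{"name": "move_arm", "arguments": {"rows": [{"tx": 0,"ty": 0,"tz": -0.036,"rx": 0,"ry": 0,"rz": 0,"claw": 0},{"tx": 0,"ty": 0,"tz": 0,"rx": 0,"ry": 0,"rz": 0,"claw": 0},{"tx": 0.0365,"ty": -0.002,"tz": 0,"rx": 0,"ry": 0,"rz": 0,"claw": 0},{"tx": 0.0365,"ty": 0,"tz": 0,"rx": 0,"ry": 0,"rz": 0,"claw": 0},{"tx": 0.0365,"ty": 0,"tz": 0,"rx": 0,"ry": 0,"rz": 0,"claw": 0},{"tx": 0.0365,"ty": 0,"tz": 0,"rx": 0,"ry": 0,"rz": 0,"claw": 0},{"tx": 0,"ty": 0,"tz": 0,"rx": 0,"ry": 0,"rz": 0,"claw": 0},{"tx": 0,"ty": 0,"tz": 0,"rx": 0,"ry": 0,"rz": 0,"claw": 0},{"tx": 0,"ty": 0,"tz": 0,"rx": 0,"ry": 0,"rz": 0,"claw": 0}]}}

```text
clock: 39.68
eef_pos: [563.3, -330.5, 266.9]
orientation: [[0.15, -0.989, -0.002], [-0.989, -0.15, 0.001], [-0.001, 0.002, -1.0]]
contact_force: [-0.7, 0.1, -0.1]
gripper_width: -0.2
grasp_force: 0.0
```

```bash
python3 - <<'E'
from h import *
plan([*case(152,0),206],Rd(YC))
E
```

```text
t 39.68 pos [ 563.3 -330.5  266.9] rot(5deg) 0.020 0.011 -0.008 then shift m 0.0006 -0.0002 0.0609
```

{"name": "move_arm", "arguments": {"rows": [{"tx": 0,"ty": 0,"tz": 0.03,"rx": 0,"ry": 0,"rz": 0,"claw": 0},{"tx": 0,"ty": 0,"tz": 0.031,"rx": 0,"ry": 0,"rz": 0,"claw": 0},{"tx": -0.01,"ty": 0,"tz": 0,"rx": 0,"ry": 0,"rz": 0,"claw": 0},{"tx": -0.01,"ty": 0,"tz": -0.0015,"rx": 0,"ry": 0,"rz": 0,"claw": 0},{"tx": -0.0116,"ty": 0,"tz": -0.003,"rx": 0,"ry": 0,"rz": 0,"claw": 0},{"tx": -0.0106,"ty": 0,"tz": -0.0015,"rx": 0,"ry": 0,"rz": 0,"claw": 0},{"tx": -0.0106,"ty": 0,"tz": -0.0015,"rx": 0,"ry": 0,"rz": 0,"claw": 0},{"tx": -0.0107,"ty": 0,"tz": 0,"rx": 0,"ry": 0,"rz": 0,"claw": 0},{"tx": -0.0107,"ty": 0,"tz": 0,"rx": 0,"ry": 0,"rz": 0,"claw": 0},{"tx": -0.0107,"ty": 0,"tz": 0.001,"rx": 0,"ry": 0,"rz": 0,"claw": 0},{"tx": -0.0107,"ty": 0,"tz": 0.0014,"rx": 0,"ry": 0,"rz": 0,"claw": 0},{"tx": 0,"ty": 0,"tz": 0,"rx": 0,"ry": 0,"rz": 0,"claw": 0}]}}

```text
clock: 40.68
eef_pos: [549.0, -234.2, 212.1]
orientation: [[0.151, -0.989, -0.0], [-0.989, -0.151, 0.001], [-0.001, 0.0, -1.0]]
contact_force: [-0.6, 0.1, 0.2]
gripper_width: -0.2
grasp_force: 0.0
```

```bash
python3 - <<'E'
from h import *
o=observe();print(tocase(np.array(o["eef_pos"])))
c=capture("wrist");Q=tocase(pts(c));q=Q[(abs(Q[...,1])<90)&(Q[...,2]>100)&(Q[...,2]<265)]
for a in range(110,260,15):
    s=q[abs(q[:,2]-a)<3]
    if len(s): print(a,len(s),np.percentile(s[:,0],[5,50,95]))
c=capture("top");Q=tocase(pts(c));q=Q[(abs(abs(Q[...,1])-75)<15)&(Q[...,2]>100)&(Q[...,2]<265)]
for a in range(0,260,15):
    s=q[abs(q[:,0]-a)<4]
    if len(s): print("top x",a,len(s),np.percentile(s[:,2],[5,50,95]))
E
```

```text
[ 54.1   0.2 212.1]
110 560 [117.5 118.1 118.8]
125 654 [114.4 115.  115.6]
140 768 [111.2 111.8 112.4]
155 934 [108.1 108.6 109.4]
170 1137 [104.8 105.5 106.2]
185 1617 [ 48.9 102.3 103.1]
200 7953 [45.6 93.4 99.5]
215 2345 [41.9 43.  44.4]
230 1074 [37.6 40.6 65.9]
245 430 [46.7 65.4 66.2]
top x 45 9 [191.9 203.9 222.6]
top x 60 30 [189.9 193.  196.5]
top x 75 28 [191.7 196.7 200.4]
top x 90 31 [195.1 199.  203.4]
```

{"name": "move_arm", "arguments": {"rows": [{"tx": -0.0107,"ty": 0,"tz": 0.0025,"rx": 0,"ry": 0,"rz": 0,"claw": 0},{"tx": -0.0107,"ty": 0,"tz": 0.0025,"rx": 0,"ry": 0,"rz": 0,"claw": 0},{"tx": -0.0103,"ty": 0,"tz": 0.0038,"rx": 0,"ry": 0,"rz": 0,"claw": 0},{"tx": -0.0103,"ty": 0,"tz": 0.0038,"rx": 0,"ry": 0,"rz": 0,"claw": 0},{"tx": -0.0098,"ty": 0,"tz": 0.005,"rx": 0,"ry": 0,"rz": 0,"claw": 0},{"tx": -0.0098,"ty": 0,"tz": 0.005,"rx": 0,"ry": 0,"rz": 0,"claw": 0},{"tx": -0.0092,"ty": 0,"tz": 0.0062,"rx": 0,"ry": 0,"rz": 0,"claw": 0},{"tx": -0.0092,"ty": 0,"tz": 0.0062,"rx": 0,"ry": 0,"rz": 0,"claw": 0},{"tx": -0.0085,"ty": 0,"tz": 0.0072,"rx": 0,"ry": 0,"rz": 0,"claw": 0},{"tx": -0.0085,"ty": 0,"tz": 0.0072,"rx": 0,"ry": 0,"rz": 0,"claw": 0},{"tx": -0.0075,"ty": 0,"tz": 0.0082,"rx": 0,"ry": 0,"rz": 0,"claw": 0},{"tx": -0.0075,"ty": 0,"tz": 0.0082,"rx": 0,"ry": 0,"rz": 0,"claw": 0},{"tx": -0.0065,"ty": 0,"tz": 0.009,"rx": 0,"ry": 0,"rz": 0,"claw": 0},{"tx": -0.0065,"ty": 0,"tz": 0.009,"rx": 0,"ry": 0,"rz": 0,"claw": 0},{"tx": -0.0054,"ty": 0,"tz": 0.0096,"rx": 0,"ry": 0,"rz": 0,"claw": 0},{"tx": -0.0054,"ty": 0,"tz": 0.0096,"rx": 0,"ry": 0,"rz": 0,"claw": 0},{"tx": 0,"ty": 0,"tz": 0,"rx": 0,"ry": 0,"rz": 0,"claw": 0}]}}

```text
clock: 42.2
eef_pos: [527.7, -101.3, 106.9]
orientation: [[0.15, -0.989, -0.003], [-0.989, -0.15, 0.0], [-0.001, 0.003, -1.0]]
contact_force: [-0.3, 0.5, -1.1]
gripper_width: 0.1
grasp_force: 0.0
```

```bash
python3 - <<'E'
from h import *
o=observe();print(tocase(np.array(o["eef_pos"])))
c=capture("wrist");Q=tocase(pts(c));q=Q[(abs(Q[...,1])<90)&(abs(Q[...,1])>30)&(Q[...,2]>30)&(Q[...,2]<265)]
for a in range(-120,80,12):
    s=q[abs(q[:,0]-a)<3]
    if len(s): print(a,len(s),np.percentile(s[:,2],[5,50,95]))
E
```

```text
[-80.6  -0.9 106.9]
-96 2631 [106.9 108.5 110. ]
-84 3294 [102.7 104.6 180.8]
-72 5332 [ 98.6 171.9 188.4]
-48 1360 [144.1 145.1 146.1]
-36 5474 [140.5 142.  143.5]
-24 5456 [136.1 137.6 139.1]
-12 5385 [131.8 133.3 134.7]
0 5408 [127.4 128.9 130.4]
12 5274 [123.1 124.5 126.1]
24 5296 [118.7 120.2 121.6]
36 3556 [114.8 116.1 117.5]
```

Closing steadily, at about 0.35 rad. Now the final press down.

{"name": "move_arm", "arguments": {"rows": [{"tx": -0.0042,"ty": 0,"tz": 0.01,"rx": 0,"ry": 0,"rz": 0,"claw": 0},{"tx": -0.0042,"ty": 0,"tz": 0.01,"rx": 0,"ry": 0,"rz": 0,"claw": 0},{"tx": -0.003,"ty": 0,"tz": 0.0105,"rx": 0,"ry": 0,"rz": 0,"claw": 0},{"tx": -0.003,"ty": 0,"tz": 0.0105,"rx": 0,"ry": 0,"rz": 0,"claw": 0},{"tx": -0.0016,"ty": 0,"tz": 0.0095,"rx": 0,"ry": 0,"rz": 0,"claw": 0},{"tx": -0.0016,"ty": 0,"tz": 0.007,"rx": 0,"ry": 0,"rz": 0,"claw": 0},{"tx": 0,"ty": 0,"tz": 0.003,"rx": 0,"ry": 0,"rz": 0,"claw": 0},{"tx": 0,"ty": 0,"tz": 0.001,"rx": 0,"ry": 0,"rz": 0,"claw": 0},{"tx": 0,"ty": 0,"tz": 0,"rx": 0,"ry": 0,"rz": 0,"claw": 0}]}}

```text
clock: 43.0
eef_pos: [526.4, -84.8, 47.5]
orientation: [[0.15, -0.989, -0.0], [-0.989, -0.15, -0.0], [0.0, 0.0, -1.0]]
contact_force: [0.7, 0.5, 0.3]
gripper_width: -0.1
grasp_force: 0.0
```

{"name": "move_arm", "arguments": {"rows": [{"tx": 0,"ty": 0,"tz": 0.0015,"rx": 0,"ry": 0,"rz": 0,"claw": 0},{"tx": 0,"ty": 0,"tz": 0.0015,"rx": 0,"ry": 0,"rz": 0,"claw": 0},{"tx": 0,"ty": 0,"tz": 0.0015,"rx": 0,"ry": 0,"rz": 0,"claw": 0},{"tx": 0,"ty": 0,"tz": 0,"rx": 0,"ry": 0,"rz": 0,"claw": 0}]}}

```text
clock: 43.33
eef_pos: [527.0, -84.8, 45.8]
orientation: [[0.151, -0.989, 0.002], [-0.989, -0.151, -0.0], [0.001, -0.002, -1.0]]
contact_force: [-8.6, 3.4, 23.8]
gripper_width: 0.1
grasp_force: 12.0
```

{"name": "move_arm", "arguments": {"rows": [{"tx": 0,"ty": 0,"tz": -0.015,"rx": 0,"ry": 0,"rz": 0,"claw": 0},{"tx": 0,"ty": 0,"tz": -0.035,"rx": 0,"ry": 0,"rz": 0,"claw": 0},{"tx": 0,"ty": 0.02,"tz": -0.035,"rx": 0,"ry": 0,"rz": 0,"claw": 0},{"tx": 0.01,"ty": 0.025,"tz": -0.03,"rx": 0,"ry": 0,"rz": 0,"claw": 0.6},{"tx": 0.02,"ty": 0.025,"tz": -0.02,"rx": 0,"ry": 0,"rz": 0,"claw": 0.6},{"tx": 0,"ty": 0,"tz": 0,"rx": 0,"ry": 0,"rz": 0,"claw": 0.6},{"tx": 0,"ty": 0,"tz": 0,"rx": 0,"ry": 0,"rz": 0,"claw": 0.6},{"tx": 0,"ty": 0,"tz": 0,"rx": 0,"ry": 0,"rz": 0,"claw": 0.6}]}}

```text
clock: 44.0
eef_pos: [461.8, -124.9, 178.4]
orientation: [[0.149, -0.989, 0.001], [-0.989, -0.149, 0.0], [-0.0, -0.001, -1.0]]
contact_force: [-0.0, -0.1, 0.4]
gripper_width: 51.4
grasp_force: 0.0
```

```bash
python3 - <<'E'
from h import *
c=capture("wrist");P=pts(c);Q=tocase(P);im=c["image"]
o=observe();cam=tocase(np.array(o["orientation"])@np.array(c["mount"])[:3,3]+np.array(o["eef_pos"]));print(tocase(np.array(o["eef_pos"])))
s=(44.7-cam[2])/(Q[...,2]-cam[2]);X=cam+(Q-cam)*s[...,None]
m=(abs(X[...,0]+99)<13)&(abs(X[...,1]+70)<13);l=Q[m];print(np.percentile(l[:,2],[1,10,50,90]))
h=(Q[...,2]<40)&m;q=X[h];print(h.sum(),q[:,:2].min(0),q[:,:2].max(0),(q[:,:2].min(0)+q[:,:2].max(0))/2)
a=Q[(abs(Q[...,1])<85)&(Q[...,0]>-112)&(Q[...,0]<-85)&(Q[...,2]>30)];print("lip z",np.percentile(a[:,2],[5,50,95]))
v,u=np.nonzero(m);print(u.min(),u.max(),v.min(),v.max())
t=capture("top");P=pts(t);Q=tocase(P);k=P[(abs(P[...,0]-489)<25)&(abs(P[...,1]-426)<25)&(P[...,2]>75)&(P[...,2]<110)];print("knob",len(k),cv2.minAreaRect(k[:,:2].astype(np.float32)),np.median(k[:,2]))
print(slick(P))
cl=Q[(abs(Q[...,1])<90)&(abs(Q[...,0])<70)&(Q[...,2]>60)&(Q[...,2]<130)]
A=np.c_[cl[:,0],np.ones(len(cl))];print("cover slope",len(cl),np.linalg.lstsq(A,cl[:,2],rcond=None)[0] if len(cl)>50 else 0)
plan([489.4,425.7,180],Rd(-81))
E
```

```text
[-67.3 -69.6 177.8]
[23.5 33.  44.6 96.6]
91 [-104.1  -76.8] [-96.7 -64.2] [-100.4  -70.5]
lip z [42.8 44.2 45.3]
305 331 208 232
knob 51 ((489.6851806640625, 424.9526672363281), (21.41366958618164, 18.19831085205078), 89.01219177246094) 91.49864854262492
(0, ((0.0, 0.0), (0.0, 0.0), 0.0))
cover slope 1719 [ 0.  98.9]
t 44.10 pos [ 461.8 -124.7  177.4] rot(5deg) 0.014 0.002 -0.073 then shift m -0.5393 -0.1134 -0.0026<stdin>:4: RuntimeWarning: divide by zero encountered in divide
<stdin>:4: RuntimeWarning: invalid value encountered in multiply
```

{"name": "move_arm", "arguments": {"rows": [{"tx": -0.0385,"ty": -0.0081,"tz": 0,"rx": 0,"ry": 0,"rz": 0,"claw": 0.6},{"tx": -0.0385,"ty": -0.0081,"tz": 0,"rx": 0,"ry": 0,"rz": 0,"claw": 0.6},{"tx": -0.0385,"ty": -0.0081,"tz": 0,"rx": 0,"ry": 0,"rz": 0,"claw": 0.6},{"tx": -0.0385,"ty": -0.0081,"tz": 0,"rx": 0,"ry": 0,"rz": 0,"claw": 0.6},{"tx": -0.0385,"ty": -0.0081,"tz": 0,"rx": 0,"ry": 0,"rz": 0,"claw": 0.6},{"tx": -0.0385,"ty": -0.0081,"tz": 0,"rx": 0,"ry": 0,"rz": 0,"claw": 0.6},{"tx": -0.0385,"ty": -0.0081,"tz": 0,"rx": 0,"ry": 0,"rz": 0,"claw": 0.6},{"tx": -0.0385,"ty": -0.0081,"tz": 0,"rx": 0,"ry": 0,"rz": 0,"claw": 0.6},{"tx": -0.0385,"ty": -0.0081,"tz": 0,"rx": 0,"ry": 0,"rz": 0,"claw": 0.6},{"tx": -0.0385,"ty": -0.0081,"tz": 0,"rx": 0,"ry": 0,"rz": 0,"claw": 0.6},{"tx": -0.0385,"ty": -0.0081,"tz": 0,"rx": 0,"ry": 0,"rz": 0,"claw": 0.6},{"tx": -0.0385,"ty": -0.0081,"tz": 0,"rx": 0,"ry": 0,"rz": 0,"claw": 0.6},{"tx": -0.0385,"ty": -0.0081,"tz": 0,"rx": 0,"ry": 0,"rz": 0,"claw": 0.6},{"tx": -0.0385,"ty": -0.0081,"tz": 0,"rx": 0,"ry": 0,"rz": 0,"claw": 0.6},{"tx": 0,"ty": 0,"tz": 0,"rx": 0,"ry": 0,"rz": 0,"claw": 0.6},{"tx": 0,"ty": 0,"tz": 0,"rx": 0,"ry": 0,"rz": 0,"claw": 0.6},{"tx": 0,"ty": 0,"tz": 0,"rx": 0,"ry": 0,"rz": 0,"claw": 0.6},{"tx": 0,"ty": 0,"tz": 0,"rx": 0,"ry": 0,"rz": 0,"claw": 0.6}]}}

```text
clock: 45.6
eef_pos: [492.6, 424.4, 177.2]
orientation: [[0.15, -0.989, -0.001], [-0.989, -0.15, -0.002], [0.001, 0.001, -1.0]]
contact_force: [0.2, 0.6, 0.1]
gripper_width: 51.0
grasp_force: 0.0
```

```bash
python3 - <<'E'
from h import *
P=pts(capture("wrist"));k=P[(abs(P[...,0]-489)<25)&(abs(P[...,1]-426)<25)&(P[...,2]>70)&(P[...,2]<100)];print("knob",len(k),cv2.minAreaRect(k[:,:2].astype(np.float32)),np.percentile(k[:,2],[50,95]),np.median(k[k[:,2]>85],0))
t=pts(capture("top"));print("slick",slick(t))
Q=tocase(t);h=Q[(abs(Q[...,0]+99)<9)&(abs(Q[...,1]+70)<9)&(Q[...,2]<43)];print("hole",len(h),h.mean(0),np.percentile(h[:,2],[10,50]))
m=t[(t[...,2]>45)&(t[...,2]<58)&(abs(t[...,0]-489)<50)&(abs(t[...,1]-426)<50)];print("park z",np.median(m[:,2]) if len(m) else 0)
plan([489.4,425.5,62],Rd(YC))
E
```

```text
knob 689 ((489.2795715332031, 426.61114501953125), (20.843812942504883, 21.279569625854492), 7.715856552124023) [90.8 92.1] [489.5 425.3  91.1]
slick (225, ((433.39166259765625, 106.83822631835938), (34.65995788574219, 164.00596618652344), 20.150981903076172))
hole 18 [-97.5 -70.5   9.6] [-4.2  4.5]
park z 52.95105223827137
t 45.70 pos [492.9 424.2 178.1] rot(5deg) 0.003 -0.003 -0.012 then shift m -0.0019 0.0033 0.1161
```

{"name": "move_arm", "arguments": {"rows": [{"tx": -0.002,"ty": 0.0032,"tz": 0.035,"rx": 0,"ry": 0,"rz": 0,"claw": 0.6},{"tx": 0,"ty": 0,"tz": 0.035,"rx": 0,"ry": 0,"rz": 0,"claw": 0.6},{"tx": 0,"ty": 0,"tz": 0.03,"rx": 0,"ry": 0,"rz": 0,"claw": 0.6},{"tx": 0,"ty": 0,"tz": 0.017,"rx": 0,"ry": 0,"rz": 0,"claw": 0.6},{"tx": 0,"ty": 0,"tz": 0,"rx": 0,"ry": 0,"rz": 0,"claw": 0.6},{"tx": 0,"ty": 0,"tz": 0,"rx": 0,"ry": 0,"rz": 0,"claw": 0.1},{"tx": 0,"ty": 0,"tz": 0,"rx": 0,"ry": 0,"rz": 0,"claw": 0.1},{"tx": 0,"ty": 0,"tz": 0,"rx": 0,"ry": 0,"rz": 0,"claw": 0.1},{"tx": 0,"ty": 0,"tz": 0,"rx": 0,"ry": 0,"rz": 0,"claw": 0.1},{"tx": 0,"ty": 0,"tz": 0,"rx": 0,"ry": 0,"rz": 0,"claw": 0.1},{"tx": 0,"ty": 0,"tz": 0,"rx": 0,"ry": 0,"rz": 0,"claw": 0.1}], "squeeze": 40}}

```text
clock: 46.62
eef_pos: [490.4, 427.4, 63.5]
orientation: [[0.151, -0.989, 0.002], [-0.989, -0.151, 0.003], [-0.002, -0.003, -1.0]]
contact_force: [0.1, -0.5, 6.8]
gripper_width: 20.7
grasp_force: 39.4
```

```bash
python3 - <<'E'
from h import *
plan([*case(-99,-70.4),160],Rd(YC))
c=capture("top");P=pts(c);im=c["image"]
cv2.imwrite("pics/m1.png",cv2.resize(im[200:270,255:350],None,fx=6,fy=6,interpolation=cv2.INTER_CUBIC));print(slick(P))
E
```

```text
t 46.62 pos [490.4 427.4  63.5] rot(5deg) -0.031 0.025 0.003 then shift m 0.5099 0.1121 -0.0965
(214, ((426.7445373535156, 104.81439208984375), (20.889806747436523, 164.2100067138672), 17.117122650146484))
```

View pics/m1.png

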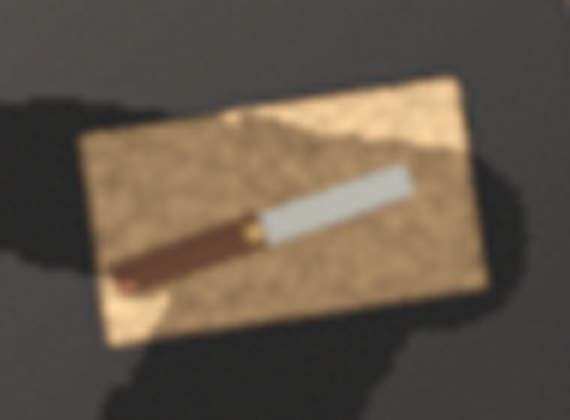

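Crop: the slick is still lying on its mat (handle end (115,275), tip (410,175)). Lifting the pin and carrying it to the hole.

{"name": "move_arm", "arguments": {"rows": [{"tx": 0,"ty": 0,"tz": -0.02,"rx": 0,"ry": 0,"rz": 0,"claw": 0.1},{"tx": 0,"ty": 0,"tz": -0.025,"rx": 0,"ry": 0,"rz": 0,"claw": 0.1},{"tx": 0,"ty": 0,"tz": -0.03,"rx": 0,"ry": 0,"rz": 0,"claw": 0.1},{"tx": 0,"ty": 0,"tz": -0.025,"rx": 0,"ry": 0,"rz": 0,"claw": 0.1},{"tx": 0.0364,"ty": 0.008,"tz": 0,"rx": 0,"ry": 0,"rz": 0,"claw": 0.1},{"tx": 0.0364,"ty": 0.008,"tz": 0,"rx": 0,"ry": 0,"rz": 0,"claw": 0.1},{"tx": 0.0364,"ty": 0.008,"tz": 0,"rx": 0,"ry": 0,"rz": 0,"claw": 0.1},{"tx": 0.0364,"ty": 0.008,"tz": 0,"rx": 0,"ry": 0,"rz": 0,"claw": 0.1},{"tx": 0.0364,"ty": 0.008,"tz": 0,"rx": 0,"ry": 0,"rz": 0,"claw": 0.1},{"tx": 0.0364,"ty": 0.008,"tz": 0,"rx": 0,"ry": 0,"rz": 0,"claw": 0.1},{"tx": 0.0364,"ty": 0.008,"tz": 0,"rx": 0,"ry": 0,"rz": 0,"claw": 0.1},{"tx": 0.0364,"ty": 0.008,"tz": 0,"rx": 0,"ry": 0,"rz": 0,"claw": 0.1},{"tx": 0.0364,"ty": 0.008,"tz": 0,"rx": 0,"ry": 0,"rz": 0,"claw": 0.1},{"tx": 0.0364,"ty": 0.008,"tz": 0,"rx": 0,"ry": 0,"rz": 0,"claw": 0.1},{"tx": 0.0364,"ty": 0.008,"tz": 0,"rx": 0,"ry": 0,"rz": 0,"claw": 0.1},{"tx": 0.0364,"ty": 0.008,"tz": 0,"rx": 0,"ry": 0,"rz": 0,"claw": 0.1},{"tx": 0.0364,"ty": 0.008,"tz": 0,"rx": 0,"ry": 0,"rz": 0,"claw": 0.1},{"tx": 0.0364,"ty": 0.008,"tz": 0,"rx": 0,"ry": 0,"rz": 0,"claw": 0.1},{"tx": 0,"ty": 0,"tz": 0,"rx": 0,"ry": 0,"rz": 0,"claw": 0.1},{"tx": 0,"ty": 0,"tz": 0,"rx": 0,"ry": 0,"rz": 0,"claw": 0.1}]}}

```text
clock: 48.33
eef_pos: [454.8, -95.9, 161.7]
orientation: [[0.146, -0.989, 0.001], [-0.989, -0.146, 0.0], [-0.0, -0.001, -1.0]]
contact_force: [-0.5, -0.5, 0.1]
gripper_width: 21.3
grasp_force: 39.3
```

```bash
python3 - <<'E'
from h import *
c=capture("wrist");P=pts(c);o=observe();R=np.array(o["orientation"]);Q=(P-o["eef_pos"])@R
print(o["clock"],tocase(np.array(o["eef_pos"])))
for z0,z1 in((-15,0),(0,10),(12,20),(20,30),(30,40),(40,52)):
    q=Q[(abs(Q[...,0])<15)&(abs(Q[...,1])<15)&(Q[...,2]>z0)&(Q[...,2]<z1)]
    if len(q)>5: print(z0,z1,len(q),"x %.1f..%.1f y %.1f..%.1f"%(*np.percentile(q[:,0],[2,98]),*np.percentile(q[:,1],[2,98])))
C2=tocase(P);cam=tocase(R@np.array(c["mount"])[:3,3]+np.array(o["eef_pos"]))
s=(44.7-cam[2])/np.where(abs(C2[...,2]-cam[2])<1,1,C2[...,2]-cam[2]);X=cam+(C2-cam)*s[...,None]
m=(abs(X[...,0]+99)<12)&(abs(X[...,1]+70)<12)
h=m&(C2[...,2]<41);q=X[h][:,:2];print("hole",h.sum(),q.min(0) if len(q) else 0,q.max(0) if len(q) else 0)
v,u=np.nonzero(m);print(u.min(),u.max(),v.min(),v.max());im=c["image"]
cv2.imwrite("pics/w6.png",cv2.resize(im[150:400,220:420],None,fx=2.4,fy=2.4,interpolation=cv2.INTER_CUBIC))
plan([*case(-99,-70.4),110],Rd(YC))
E
```

```text
48.3833 [-97.8 -71.6 161.7]
-15 0 893 x 3.5..11.3 y -14.3..14.2
0 10 307 x 3.1..10.9 y -10.2..10.1
20 30 63 x 1.8..5.1 y -4.6..3.8
30 40 100 x 1.1..5.1 y -4.3..4.6
40 52 96 x 1.3..5.0 y -4.5..4.3
hole 166 [-105.3  -76.3] [-93.1 -63.8]
303 329 183 207
t 48.38 pos [455.2 -94.8 161.7] rot(5deg) -0.013 0.003 -0.031 then shift m -0.0012 -0.0012 0.0517
```

View pics/w6.png

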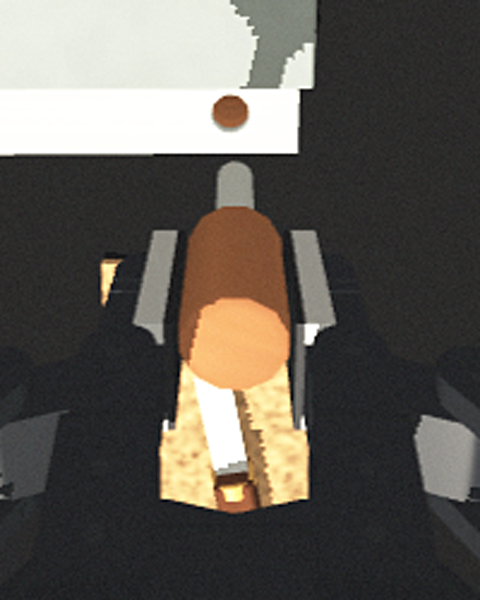

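Crop: the pin hangs straight in the grip (rod tip (234,170)) and the hole is open at (230,112). They line up within about 1.5 mm, so I'll trim and lower.

{"name": "move_arm", "arguments": {"rows": [{"tx": -0.0013,"ty": -0.0013,"tz": 0.02,"rx": 0,"ry": 0,"rz": 0,"claw": 0.1},{"tx": 0,"ty": 0,"tz": 0.02,"rx": 0,"ry": 0,"rz": 0,"claw": 0.1},{"tx": 0,"ty": 0,"tz": 0.012,"rx": 0,"ry": 0,"rz": 0,"claw": 0.1},{"tx": 0,"ty": 0,"tz": 0.005,"rx": 0,"ry": 0,"rz": 0,"claw": 0.1},{"tx": 0,"ty": 0,"tz": 0.004,"rx": 0,"ry": 0,"rz": 0,"claw": 0.1},{"tx": 0,"ty": 0,"tz": 0.004,"rx": 0,"ry": 0,"rz": 0,"claw": 0.1},{"tx": 0,"ty": 0,"tz": 0.004,"rx": 0,"ry": 0,"rz": 0,"claw": 0.1},{"tx": 0,"ty": 0,"tz": 0,"rx": 0,"ry": 0,"rz": 0,"claw": 0.1}]}}

```text
clock: 49.05
eef_pos: [456.3, -92.4, 92.1]
orientation: [[0.151, -0.989, -0.0], [-0.989, -0.151, 0.0], [-0.0, -0.0, -1.0]]
contact_force: [-0.8, 0.6, 0.1]
gripper_width: 20.4
grasp_force: 39.3
```

{"name": "move_arm", "arguments": {"rows": [{"tx": 0.0005,"ty": 0,"tz": 0.006,"rx": 0,"ry": 0,"rz": 0,"claw": 0.1},{"tx": 0,"ty": 0,"tz": 0.006,"rx": 0,"ry": 0,"rz": 0,"claw": 0.1},{"tx": 0,"ty": 0,"tz": 0.006,"rx": 0,"ry": 0,"rz": 0,"claw": 0.1},{"tx": 0,"ty": 0,"tz": 0.006,"rx": 0,"ry": 0,"rz": 0,"claw": 0.1},{"tx": 0,"ty": 0,"tz": 0.005,"rx": 0,"ry": 0,"rz": 0,"claw": 0.1},{"tx": 0,"ty": 0,"tz": 0.004,"rx": 0,"ry": 0,"rz": 0,"claw": 0.1},{"tx": 0,"ty": 0,"tz": 0.002,"rx": 0,"ry": 0,"rz": 0,"claw": 0.1},{"tx": 0,"ty": 0,"tz": 0.0005,"rx": 0,"ry": 0,"rz": 0,"claw": 0.1},{"tx": 0,"ty": 0,"tz": 0,"rx": 0,"ry": 0,"rz": 0,"claw": 0.1}]}}

```text
clock: 49.8
eef_pos: [456.1, -93.3, 57.3]
orientation: [[0.151, -0.989, -0.001], [-0.989, -0.151, -0.0], [0.0, 0.001, -1.0]]
contact_force: [-4.6, 1.3, 10.1]
gripper_width: 21.0
grasp_force: 40.7
```

Seated with 10 N at the expected height. Releasing and retreating upward, then a final check.

{"name": "move_arm", "arguments": {"rows": [{"tx": 0,"ty": 0,"tz": 0,"rx": 0,"ry": 0,"rz": 0,"claw": 0.35},{"tx": 0,"ty": 0,"tz": 0,"rx": 0,"ry": 0,"rz": 0,"claw": 0.5},{"tx": 0,"ty": 0,"tz": 0,"rx": 0,"ry": 0,"rz": 0,"claw": 0.5},{"tx": 0,"ty": 0,"tz": -0.02,"rx": 0,"ry": 0,"rz": 0,"claw": 0.5},{"tx": 0,"ty": 0,"tz": -0.035,"rx": 0,"ry": 0,"rz": 0,"claw": 0.5},{"tx": 0,"ty": 0,"tz": -0.035,"rx": 0,"ry": 0,"rz": 0,"claw": 0.5},{"tx": 0,"ty": 0,"tz": -0.035,"rx": 0,"ry": 0,"rz": 0,"claw": 0.7},{"tx": 0.035,"ty": 0,"tz": -0.02,"rx": 0,"ry": 0,"rz": 0,"claw": 0.7},{"tx": 0.035,"ty": -0.02,"tz": 0,"rx": 0,"ry": 0,"rz": 0,"claw": 0.7},{"tx": 0.03,"ty": -0.02,"tz": 0,"rx": 0,"ry": 0,"rz": 0,"claw": 0.7},{"tx": 0.03,"ty": 0,"tz": 0,"rx": 0,"ry": 0,"rz": 0,"claw": 0.7},{"tx": 0,"ty": 0,"tz": 0,"rx": 0,"ry": 0,"rz": 0,"claw": 0.7},{"tx": 0,"ty": 0,"tz": 0,"rx": 0,"ry": 0,"rz": 0,"claw": 0.7}]}}

```text
clock: 50.88
eef_pos: [515.2, -217.0, 200.7]
orientation: [[0.147, -0.989, -0.002], [-0.989, -0.147, 0.0], [-0.0, 0.002, -1.0]]
contact_force: [-0.1, 0.2, -0.4]
gripper_width: 59.9
grasp_force: 0.0
```

```bash
python3 - <<'E'
from h import *
c=capture("wrist");Q=tocase(pts(c));im=c["image"];cv2.imwrite("pics/w7.png",im)
k=Q[(abs(Q[...,0]+99)<9)&(abs(Q[...,1]+70)<9)&(Q[...,2]>75)];print("knob top",len(k),np.median(k,0))
cl=Q[(abs(Q[...,1])<90)&(Q[...,0]<60)&(Q[...,0]>-70)&(Q[...,2]>80)&(Q[...,2]<115)];A=np.c_[cl[:,0],np.ones(len(cl))];print(len(cl),np.linalg.lstsq(A,cl[:,2],rcond=None)[0])
P=pts(capture("top"));stakes(P);print(slick(P),observe()["contact_force"])
E
```

```text
knob top 299 [-96.4 -70.   84.7]
25215 [ 0.  97.1]
(193, ((423.3439025878906, 114.3022689819336), (19.937257766723633, 144.3883514404297), 17.24094581604004)) [-0.4 -0.2 -0.1]
```

View pics/w7.png

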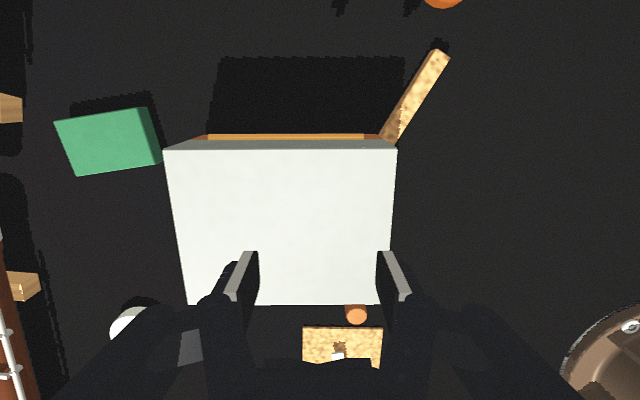

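The final view shows the cover shut flat and the pin knob standing at (356,315), its top at 86 mm, which means it is fully down. The slick is on its mat and the robot is touching nothing, so I'll hand the job in.

```bash
python3 -c "
from station import job_done
print(job_done())"
```

```text
the job is handed in; nothing more can be done
None
```

I handed the job in at about 51 s of robot time: all four stakes are fully home in sockets of their own shape, the cover is shut with the pin fully down, and the slick is back on its cork mat; I kept clear of the jar, glue, tin and screwdriver but did not re-measure them at the end.

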